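Square up the leaning cover plates in the rack

TASK

The four engine cover plates have slumped over in the squaring rack: push the row upright and tight against the stop, and slide the plates along so that every plate's end also butts against the side rail, all square and flush. The rack just stands on the bench, so push gently enough not to shove it along; do not lift the plates out, and leave the mallet, screwdriver and cup where they are.

Things in the scene. Friction and masses are not known exactly. Their poses are not given: they have to be found in the camera images.
- rack: loose dark steel rack, 6 kg; horizontal pushes over 25 to 55 N make it slide. Origin: centre of its underside, z up, yaw varies. Deck 190 (x) by 240 mm (y), top at z = 14 mm; stop across the +y end, low rail along the far (+x) side, open at -x (robot side) and -y. Plates home: origins at x = 10 mm and y = 80, 70, 60, 50 mm (plate1 to plate4), outer face at y = 45 mm; short of that, a resistance is friction in the row
- stop_foot (a point): middle of the foot of the stop's face, on the deck, at rack (0, 85, 14) mm. The stop is an upright plate whose flat face looks to rack -y; 115 mm wide (x -40 to 75), 12 mm thick, 55 mm high above the deck
- rail_foot (a point): a point on the foot of the rail's face, on the deck, at rack (70, 0, 14) mm. The rail's flat face looks to rack -x; it runs y -80 to 85 mm, 10 mm thick, 25 mm high above the deck
- plate1: flat solid aluminium cover plate, 120 (its x) x 10 thick (y) x 50 mm high (z), about 0.16 kg, oily (friction about 0.3 to 0.43); origin: centre of its 120 x 10 mm foot. No openings in it. At first it leans 12 to 35 degrees, top towards the stop (rack +y), its end 8 to 38 mm short of the rail. It is the plate nearest the stop and leans on it.
- plate2: flat solid aluminium cover plate, 120 (its x) x 10 thick (y) x 50 mm high (z), about 0.16 kg, oily (friction about 0.3 to 0.43); origin: centre of its 120 x 10 mm foot. No openings in it. At first it leans 12 to 35 degrees, top towards the stop (rack +y), its end 8 to 38 mm short of the rail. Second from the stop; leans on plate1.
- plate3: flat solid aluminium cover plate, 120 (its x) x 10 thick (y) x 50 mm high (z), about 0.16 kg, oily (friction about 0.3 to 0.43); origin: centre of its 120 x 10 mm foot. No openings in it. At first it leans 12 to 35 degrees, top towards the stop (rack +y), its end 8 to 38 mm short of the rail. Third from the stop; leans on plate2.
- plate4: flat solid aluminium cover plate, 120 (its x) x 10 thick (y) x 50 mm high (z), about 0.16 kg, oily (friction about 0.3 to 0.43); origin: centre of its 120 x 10 mm foot. No openings in it. At first it leans 12 to 35 degrees, top towards the stop (rack +y), its end 8 to 38 mm short of the rail. The outermost plate; leans on plate3. It leans most and its foot is the farthest from the stop.
- mallet: bystander: mallet with a wooden handle and brass head, 240 mm long, lying on the bench behind the stop; origin below the middle of its length
- screwdriver: bystander: screwdriver with a black handle, 220 mm long, lying on the bench beyond the rack's open -y end; origin below the middle of its length
- cup: bystander: white plastic cup, 72 mm across and 80 mm high, standing on the bench beyond the rail; origin at the centre of its base
Not all that is in view belongs to the job. Leave any turquoise or yellow look-alike of the plate2 alone.

How it is judged:
By the outcome, as a careful person would: the job done as asked, in the order asked, and still so for the second after the job is handed in, with the robot touching nothing.
It also fails if it takes over 72 s, if anything falls off the work surface, if the arm or the gripper's body presses on something with over 40 N, if the wrist force passes 120 N, or if a joint passes its speed limit or range.

ROBOT

A 6-joint arm with a two-finger parallel gripper is mounted at the origin on the work surface. World frame = base frame: x ahead of the robot, y to its left, z up, the work surface at z = 0. Lengths are in m, angles in rad, forces in N, time in s.
With the tool pointing down it reaches from about 0.325 to 0.75 m from the base axis. Payload 7.6 kg.
Tool frame: the origin (TCP) lies midway between the tips of the shut fingers; the grasp point (between the pads) lies 19 mm behind it; z points along the fingers, x is the direction in which the jaws open and shut, and the axes are right-handed (so a half turn about z gives the same grasp; the last joint's range is limited). The gripper opens to 85 mm and grips with 20 to 120 N. Pads are 22 mm wide; open, the fingers measure 114 mm over their backs; the gripper's body (76 mm by 85 mm) begins 54 mm behind the grasp point. The pads swing forward as they close: fully open they stand 13 mm farther back than shut.
Start: joints at [-1.314, 0.052, 1.401, -0, 1.689, -0.07], TCP at [0.169, -0.497, 0.231] pointing down, gripper open.
Joint ranges: [-2.9, 2.9], [-0.91, 2.17], [0.12, 2.37], [-1.06, 4.2], [0.26, 2.73], [-2.93, 2.93]. Speed limits (rad/s): [2.57, 2.57, 3.01, 3.14, 3.14, 3.14].

INTERFACE

Orientations are given as a unit quaternion [x, y, z, w].
In Python, from workcell import robot, grab_frame, calibration gives the robot as it stands. The module is installed in compiled form; this text tells all that it offers.
- The arm moves only by the shell command python3 -m inch 'ROWS' [FORCE]. ROWS is JSON, a list of rows, each a list of 3 entries, a list of its own where there are three numbers: the shift along the tool's x, y, z in mm, then the turn, a rotation vector about the tool's x, y, z in degrees, then the closure, from -1 (fully open) to 1 (shut). A call has 1 to 8 rows; each row shifts and turns the commanded pose from where the row before left it, along the tool's axes as they then stand; what a row does not reach is not made up. A row lasts 1/12 s, in which the tool goes at most 41.7 mm and 7.16 degrees, less where a joint would pass 70% of its speed; a pose out of reach is approached as far as the arm can. A call is refused whole if a number of a shift passes 41.7 or a number of a turn 7.16, either way. A call with a gripper value outside its range is refused whole. The fingers move at their own pace and stop on an object; FORCE is the grip in N (left out, the last holds). Time passes only in rows, so rows that do not move let the fingers close. It gives the time, the measured TCP pose, the force and the opening at its end, in the units of the state.
- robot.get_state(): the state, without advancing time (a new reading comes with each control period).
- grab_frame(name): name is "scene" or "side" or "wrist"; returns (picture, depth): 480x640x3 uint8, red, green, blue; 480x640 float32, m along the optical axis (not along the pixel's ray), 0 where there is no reading.
- calibration(name): a dict with "fov_y" (degrees; the focal length in pixels is half the picture's height over the tangent of half this angle, whatever the lens; pixels are square), "cx", "cy" (the principal point, pixels), "k1" (the pictures are not rectified: a ray, as slopes to the right and down, at radius r is drawn at 1 + k1 r^2 times it, then the intrinsics apply), "rvec" (rotation vector, rad) and "tvec" (3), from world to camera coordinates, as OpenCV has them; the wrist camera has in their place "hand_eye" (4x4, takes a point from camera to tool coordinates, whose origin is the TCP and whose axes are the tool frame's). Camera axes: x right, y down, z forward; pixel columns grow to the right and rows downward; lengths in m; the calibration is good to about 2 mm. A picture is of the moment at which its call begins: read the wrist's pose just before it. calibration takes no time and is no camera call.
- robot.finish_job(): hands the job in, once; it reports no verdict.
The state is a dict: "clock": time; "q": joint angles; "joint_velocities": joint speeds; "effort": joint torques, N m; "eef_pos": TCP position; "tcp_rot": TCP orientation; "force": force on the tool from outside, world axes, zero at the start; "ft_torque": the same for the moment, N m; "finger_gap": finger opening in m.
Only numpy, scipy, OpenCV 4.12 (cv2) and the standard library are available. Lean on these libraries where they do the work, as an engineer would, in place of code of your own. Each camera call takes 0.05 s, during which the arm holds its last target.

## Working session

There is one attempt and no reset: what is moved stays moved. The work goes in short steps, Python scripts to look and compute and a shell command to move; the robot and the scene stay as the last step left them, time stands still between calls to the robot, and variables do not carry over. Pictures are saved under pics/ and viewed, and the job is handed in when it is done.

```bash
mkdir -p pics; ls; python3 - <<'E'
from workcell import robot, grab_frame, calibration
import cv2,numpy as np
print(robot.get_state())
for n in ("scene","side","wrist"):
    print(n,calibration(n))
    p,d=grab_frame(n); cv2.imwrite(f"pics/{n}0.png",p[:,:,::-1]); np.save(f"pics/{n}0.npy",d)
E
```

```text
pics
{'clock': 0.0, 'q': array([-1.31430333e+00,  5.28278741e-02,  1.40172776e+00,  1.45203639e-05,
        1.68864597e+00, -7.02936333e-02]), 'joint_velocities': array([ 0.00054749, -0.00017328, -0.00088042, -0.00164129, -0.00081219,
       -0.00096135]), 'effort': array([ 5.26308650e-04, -3.81670976e+01, -3.60190558e+01, -1.17309592e-04,
        6.11525233e-03, -1.36820304e-05]), 'eef_pos': array([ 0.1684746 , -0.4969021 ,  0.23047557]), 'tcp_rot': array([ 8.12712164e-01, -5.82664818e-01, -6.14665731e-04, -5.19052470e-04]), 'force': array([ 1.18040802, -0.3542121 , -0.44156268]), 'ft_torque': array([ 0.02922761,  0.04040384, -0.00016483]), 'finger_gap': 0.08549057981633865}
scene {'fov_y': 53.01548262540552, 'cx': 318.535836986948, 'cy': 239.3705220666203, 'k1': -0.026001695214174746, 'rvec': array([ 2.44533253,  0.72735198, -0.22415604]), 'tvec': array([-0.49931825, -0.22363454,  0.96159251])}
side {'fov_y': 55.43918556548756, 'cx': 316.2413163955806, 'cy': 234.0693328284765, 'k1': -0.06055044365741622, 'rvec': array([ 2.3709582 , -0.30198535,  0.12355863]), 'tvec': array([-0.5506515 ,  0.1439838 ,  0.84053082])}
wrist {'fov_y': 70.4471596349791, 'cx': 317.31170566627196, 'cy': 237.91515509218758, 'k1': -0.029010455331855534, 'hand_eye': array([[ 9.99999161e-01, -5.24474660e-04,  1.18470756e-03,
         1.47914655e-03],
       [ 1.45114367e-04,  9.53988013e-01,  2.99844709e-01,
        -7.66871407e-02],
       [-1.28745776e-03, -2.99844285e-01,  9.53987289e-01,
        -1.43279469e-01],
       [ 0.00000000e+00,  0.00000000e+00,  0.00000000e+00,
         1.00000000e+00]])}
```

View pics/scene0.png

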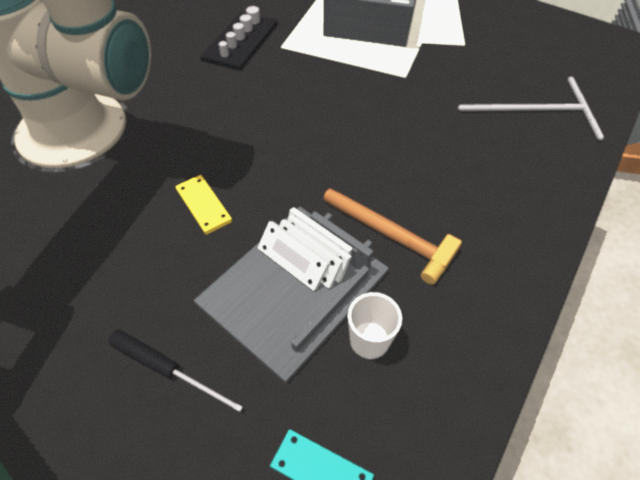

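View pics/side0.png

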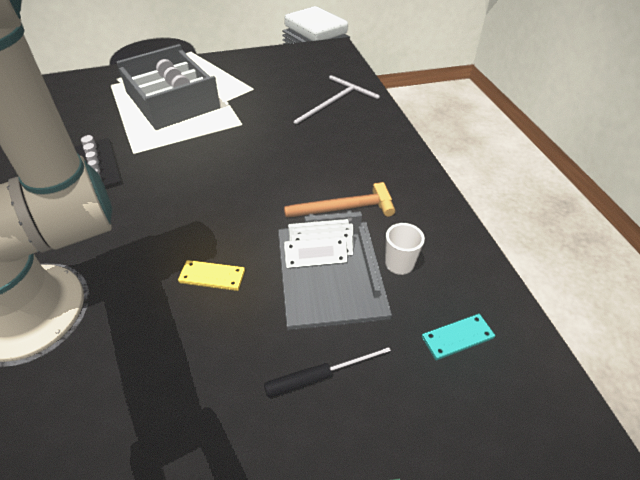

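View pics/wrist0.png

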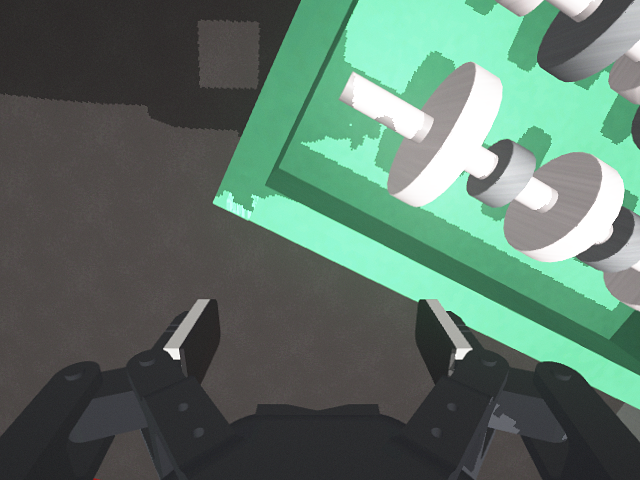

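The scene view shows the rack at about (290,290), with four white plates at its upper end near (305,245). The mallet is at (395,235), the cup at (375,325), and the screwdriver at (175,370). The yellow plate at (204,204) and the turquoise one at (320,460) are look-alikes lying flat outside the rack, so they stay put.

```bash
cat > h.py <<'E'
import cv2,numpy as np
from scipy.spatial.transform import Rotation as R
from workcell import robot, grab_frame, calibration
def K(c):
    f=240/np.tan(np.radians(c['fov_y'])/2); return np.array([[f,0,c['cx']],[0,f,c['cy']],[0,0,1]])
def cam(n,st=None):
    c=calibration(n)
    if n!='wrist':
        Rm=cv2.Rodrigues(c['rvec'])[0]; t=c['tvec']
    else:
        st=st or robot.get_state()
        T=np.eye(4);T[:3,:3]=R.from_quat(st['tcp_rot']).as_matrix();T[:3,3]=st['eef_pos']
        M=np.linalg.inv(T@c['hand_eye']); Rm=M[:3,:3];t=M[:3,3]
    return K(c),c['k1'],Rm,t
def ray(C,uv):
    k,k1,Rm,t=C
    d=cv2.undistortPoints(np.array([[uv]],float),k,np.array([k1,0,0,0,0]))[0,0]
    return -Rm.T@t, Rm.T@np.array([d[0],d[1],1])
def onz(C,uv,z):
    o,d=ray(C,uv); return o+d*(z-o[2])/d[2]
def tri(obs):
    A=np.zeros((3,3));b=np.zeros(3)
    for C,uv in obs:
        o,d=ray(C,uv);d=d/np.linalg.norm(d);P=np.eye(3)-np.outer(d,d);A+=P;b+=P@o
    x=np.linalg.solve(A,b)
    return x
def proj(C,X):
    k,k1,Rm,t=C
    return cv2.projectPoints(np.atleast_2d(np.array(X,float)),cv2.Rodrigues(Rm)[0],t,k,np.array([k1,0,0,0.]))[0][:,0]
def snap(n,name,box=None,s=1):
    st=robot.get_state()
    p,d=grab_frame(n); np.savez(f"pics/{name}.npz",p=p,d=d,pos=st['eef_pos'],rot=st['tcp_rot'])
    save(p,name,box,s); return p,d,st
def save(p,name,box=None,s=1):
    if box: p=p[box[1]:box[3],box[0]:box[2]]
    cv2.imwrite(f"pics/{name}.png",cv2.resize(p,None,fx=s,fy=s,interpolation=cv2.INTER_CUBIC)[:,:,::-1])
E
python3 - <<'E'
from h import *
p=cv2.imread('pics/scene0.png')[:,:,::-1]; save(p,'scene0c',(185,180,405,390),2.8)
p=cv2.imread('pics/side0.png')[:,:,::-1]; save(p,'side0c',(265,190,415,340),4)
for n,pts in (('scene',[(196,299),(286,379),(387,268)]),('side',[(287,327),(391,317),(279,228)])):
    C=cam(n)
    for u in pts: print(n,u,onz(C,u,.014).round(4))
E
```

```text
scene (196, 299) [ 0.4762 -0.1566  0.014 ]
scene (286, 379) [ 0.6615 -0.1824  0.014 ]
scene (387, 268) [0.6923 0.0503 0.014 ]
side (287, 327) [ 0.473  -0.1638  0.014 ]
side (391, 317) [ 0.6584 -0.1905  0.014 ]
side (279, 228) [0.5075 0.0783 0.014 ]
```

View pics/scene0c.png

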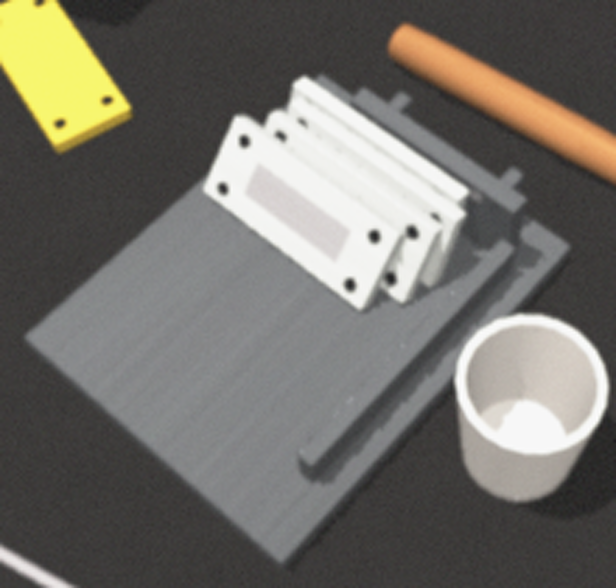

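View pics/side0c.png

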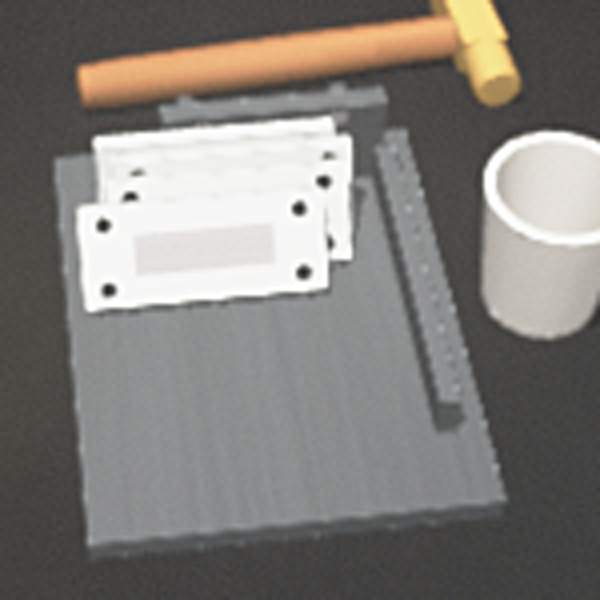

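```bash
cat > fit.py <<'E'
from h import *
from scipy.optimize import least_squares
S=cam('scene');D=cam('side')
s=lambda x,y:(185+x/2.8,180+y/2.8)
d=lambda x,y:(265+x/4,190+y/4)
A=tri([(S,s(27,338)),(D,d(88,543))]);B=tri([(S,s(282,561)),(D,d(506,497))])
print('A',A.round(4),'B',B.round(4))
hx,hy=.095,.12
obs=[(S,s(27,338),(-hx,-hy,.014)),(S,s(282,561),(hx,-hy,.014)),(S,s(570,245),(hx,hy,.014)),
(D,d(88,543),(-hx,-hy,.014)),(D,d(506,497),(hx,-hy,.014)),(D,d(55,157),(-hx,hy,.014))]
def W(p,X): return R.from_euler('z',p[2]).apply(X)+[p[0],p[1],0]
def f(p): return np.concatenate([proj(C,W(p,X))[0]-u for C,u,X in obs])
r=least_squares(f,[.58,-.05,-.1]);p=r.x
print('rack',p.round(4),np.degrees(p[2]),r.fun.round(1))
np.save('rack.npy',p)
def inv(P): return R.from_euler('z',-p[2]).apply(np.array(P)-[p[0],p[1],0])*1000
P4=dict(TL=((240,117),(78,207)),BL=((204,188),(85,311)),BR=((362,308),(328,288)),TR=((405,222),(330,180)))
for k,(a,b) in P4.items(): print(k,inv(tri([(S,s(*a)),(D,d(*b))])).round(1))
print(W(p,[[0,.085,.014],[.07,0,.014]]))
E
python3 fit.py
```

```text
A [ 0.474  -0.1585  0.0093] B [ 0.6619 -0.1839  0.0121]
rack [ 0.5842 -0.0536 -0.1306] -7.484071315154541 [-1.2 -0.5 -0.1  0.7  0.2 -0.2  0.3 -0.6  0.7 -0.3 -0.6 -0.9]
TL [-85.6  43.6  54. ]
BL [-87.1  10.6  15.7]
BR [33.6 10.8 15.5]
TR [36.1 42.4 63.1]
[[ 0.59526457  0.0306429   0.014     ]
 [ 0.65359695 -0.06275053  0.014     ]]
```

Rack pose is found: (0.584, -0.054), yaw -7.5°. Plate4's foot face is at rack y≈11, x -87 to 34. The first move is to turn the tool so that tool x lines up with rack x.

```bash
cat > go.py <<'E'
# usage: go.py rx ry z(mm) : delta in tool axes to reach rack target, with tool yaw error vs tool x = rack x (+off deg)
import sys
from h import *
def rep(st=None):
    st=st or robot.get_state(); p=np.load('rack.npy')
    Rt=R.from_quat(st['tcp_rot']).as_matrix(); Rr=R.from_euler('z',p[2])
    pos=Rr.inv().apply(st['eef_pos']-[p[0],p[1],0])*1000
    a=Rr.inv().as_matrix()@Rt
    return st,Rt,Rr,p,pos,a
if __name__=='__main__':
    st,Rt,Rr,p,pos,a=rep()
    off=float(sys.argv[4]) if len(sys.argv)>4 else 0
    tgt=np.array([float(v) for v in sys.argv[1:4]])
    Rd=Rr.as_matrix()@R.from_euler('z',off,degrees=True).as_matrix()@np.diag([1,-1,-1.])
    print('t',round(st['clock'],2),'rackpos',pos.round(1),'gap',round(st['finger_gap']*1000,1),'F(rack)',Rr.inv().apply(st['force']).round(1))
    print('turn',R.from_matrix(Rt.T@Rd).as_rotvec(degrees=True).round(2),'shift now',(Rt.T@Rr.apply(tgt-pos)).round(1),'shift after turn',(Rd.T@Rr.apply(tgt-pos)).round(1), 'q',st['q'].round(2))
E
python3 go.py -27 -25 120
```

```text
t 0.15 rackpos [-354.4 -493.7  230.7] gap 85.3 F(rack) [ 0.1  0.8 -0. ]
turn [-4.000e-02  6.000e-02 -6.379e+01] shift now [-275.8 -500.7  111.1] shift after turn [ 327.4 -468.7  110.7] q [-1.31  0.05  1.4   0.    1.69 -0.07]
```

```bash
python3 -m inch '[[[0,0,0],[0,0,-7.1],-0.5],[[0,0,0],[0,0,-7.1],-0.5],[[0,0,0],[0,0,-7.1],-0.5],[[0,0,0],[0,0,-7.1],-0.5],[[0,0,0],[0,0,-7.1],-0.5],[[0,0,0],[0,0,-7.1],-0.5],[[0,0,0],[0,0,-7.1],-0.5],[[0,0,0],[0,0,-7.1],-0.5]]' 30
python3 -m inch '[[[0,0,0],[0,0,-7.0],-0.5],[[22,-32,0],[0,0,0],-0.5],[[22,-32,0],[0,0,0],-0.5],[[22,-32,0],[0,0,0],-0.5],[[22,-32,0],[0,0,0],-0.5],[[22,-32,0],[0,0,0],-0.5],[[22,-32,0],[0,0,0],-0.5],[[22,-32,0],[0,0,0],-0.5]]'
python3 go.py -27 -25 120
```

```text
clock: 0.82
eef_pos: [0.1685, -0.4971, 0.2309]
tcp_rot: [0.992, -0.123, -0.0, -0.0]
force: [0.0, 0.1, 0.1]
finger_gap: 0.0642
clock: 1.48
eef_pos: [0.3512, -0.2935, 0.2312]
tcp_rot: [0.998, -0.065, 0.0, 0.0]
force: [0.9, 0.2, 0.3]
finger_gap: 0.064
t 1.48 rackpos [-199.8 -268.1  231.2] gap 64.0 F(rack) [0.8 0.3 0.3]
turn [ 0. -0. -0.] shift now [ 172.7 -243.2  111.2] shift after turn [ 172.8 -243.1  111.2] q [-0.78 -0.14  1.59 -0.    1.69 -0.65]
```

```bash
python3 -m inch '[[[22,-31,7],[0,0,0],-0.5],[[22,-31,7],[0,0,0],-0.5],[[22,-31,7],[0,0,0],-0.5],[[22,-31,7],[0,0,0],-0.5],[[22,-31,7],[0,0,0],-0.5],[[22,-31,7],[0,0,0],-0.5],[[22,-31,7],[0,0,0],-0.5],[[18,-25,10],[0,0,0],-0.5]]'
python3 go.py -27 -25 40
python3 - <<'E'
from h import *
snap('wrist','w1')
E
```

```text
clock: 2.15
eef_pos: [0.5539, -0.0753, 0.1721]
tcp_rot: [0.998, -0.065, 0.0, -0.0]
force: [0.3, -0.3, 0.1]
finger_gap: 0.0639
t 2.15 rackpos [-27.3 -25.4 172.1] gap 63.9 F(rack) [ 0.3 -0.3  0.1]
turn [-0.01 -0.04  0.08] shift now [  0.2  -0.4 132.1] shift after turn [  0.3  -0.4 132.1] q [-0.2   0.17  1.39  0.    1.58 -0.07]
```

View pics/w1.png

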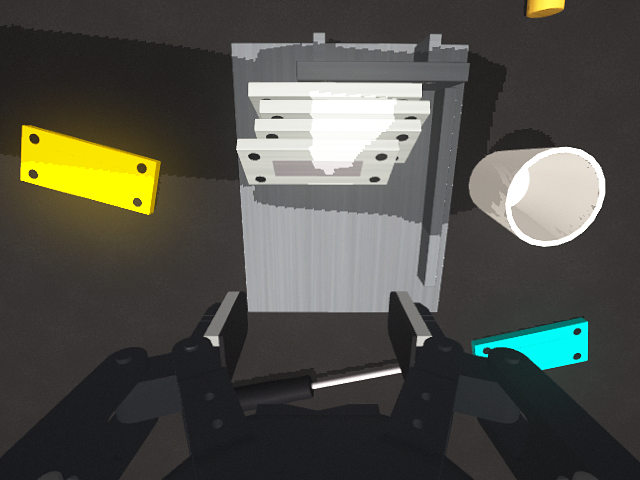

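The wrist view is square with the rack. The stop is at row 70, the rail at column 432, and plates 1–4 have their ends at columns 250–422, 260–430, 255–422 and 238–398. Next I check the rack fit in this view.

```bash
python3 - <<'E'
from h import *
z=np.load('pics/w1.npz'); st=dict(eef_pos=z['pos'],tcp_rot=z['rot']); C=cam('wrist',st)
p=np.load('rack.npy')
W=lambda X:R.from_euler('z',p[2]).apply(np.array(X)/1000)+[p[0],p[1],0]
pts=[(-95,120,14),(95,120,14),(-95,-120,14),(95,-120,14),(70,-80,39),(70,85,39),(80,-80,39),(-40,85,69),(75,85,69)]
for q,u in zip(pts,proj(C,W(pts))): print(q,u.round(1))
img=z['p'].copy()
for u in proj(C,W(pts)): cv2.drawMarker(img,tuple(int(round(v)) for v in u),(255,0,0),0,8,1)
save(img,'w1m',(220,20,490,330),2)
E
```

```text
(-95, 120, 14) [230.9  39.2]
(95, 120, 14) [469.7  40.4]
(-95, -120, 14) [248.4 309.4]
(95, -120, 14) [438.3 309.2]
(70, -80, 39) [425.  283.6]
(70, 85, 39) [445.5  83.1]
(80, -80, 39) [436.1 283.5]
(-40, 85, 69) [297.   76.1]
(75, 85, 69) [469.   77.3]
```

View pics/w1m.png

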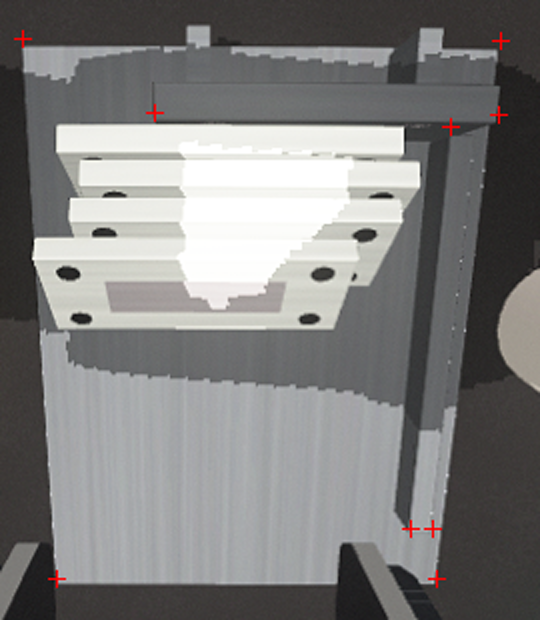

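```bash
python3 - <<'E'
from h import *
z=np.load('pics/w1.npz'); c=calibration('wrist');k=K(c);H=c['hand_eye'];d=z['d']
v,u=np.mgrid[285:420,150:480]; m=(d[285:420,150:480]>0)&(d[285:420,150:480]<0.19)
uv=np.stack([u[m],v[m]],1).astype(float)
n=cv2.undistortPoints(uv[:,None],k,np.array([c['k1'],0,0,0,0.]))[:,0]
X=np.c_[n,np.ones(len(n))]*d[v[m],u[m]][:,None]
T=(X@H[:3,:3].T+H[:3,3])*1000
for s in(-1,1):
    q=T[T[:,0]*s>0]; print(s,'zmax',np.percentile(q[:,2],[90,98,100]).round(1))
    q=q[q[:,2]>-35]; 
    for lo in range(-35,5,5):
        w=q[(q[:,2]>=lo)&(q[:,2]<lo+5)]
        if len(w): print(lo,len(w),'x',w[:,0].min().round(1),w[:,0].max().round(1),'y',w[:,1].min().round(1),w[:,1].max().round(1))
E
```

```text
-1 zmax [-25.6 -13.4  -6. ]
-35 404 x -45.1 -31.0 y -10.3 13.4
-30 356 x -45.3 -31.0 y -10.2 12.8
-25 350 x -45.2 -31.0 y -10.5 12.6
-20 277 x -45.2 -31.0 y -10.1 12.4
-15 217 x -43.6 -31.1 y -10.4 12.9
-10 64 x -34.2 -31.1 y -9.0 11.7
1 zmax [-25.6 -13.2  -6.3]
-35 393 x 32.0 46.6 y -10.6 13.1
-30 351 x 32.2 46.3 y -10.4 13.2
-25 314 x 32.2 46.1 y -10.3 13.0
-20 291 x 32.5 46.4 y -10.4 12.6
-15 203 x 32.5 44.8 y -10.2 12.4
-10 66 x 32.6 39.6 y -9.1 11.5
```

```bash
python3 - <<'E'
import numpy as np
p=np.load('rack.npy'); p[:2]+=np.array([-np.sin(p[2]),np.cos(p[2])])*-0.002; np.save('rack.npy',p); print(p)
E
python3 -m inch '[[[0,0,40],[0,0,0],-0.5],[[0,0,40],[0,0,0],-0.5],[[0,0,40],[0,0,0],-0.5],[[0,0,25],[0,0,0],-0.5],[[0,0,9],[0,0,0],-0.5],[[0,0,0],[0,0,0],-0.5]]'
python3 go.py -27 -10 16
python3 - <<'E'
from h import *
snap('side','s1',(245,170,415,340),3.5)
E
```

```text
[ 0.58393277 -0.05561596 -0.13062169]
clock: 2.7
eef_pos: [0.5507, -0.0773, 0.0157]
tcp_rot: [0.998, -0.065, -0.003, -0.0]
force: [-0.4, -0.8, 0.9]
finger_gap: 0.0639
t 2.7 rackpos [-30.2 -25.8  15.7] gap 63.9 F(rack) [-0.3 -0.8  0.9]
turn [-0.02  0.31  0.01] shift now [  3.2 -15.8  -0.4] shift after turn [  3.2 -15.8  -0.3] q [-0.21  0.32  1.54 -0.    1.28 -0.08]
```

View pics/s1.png

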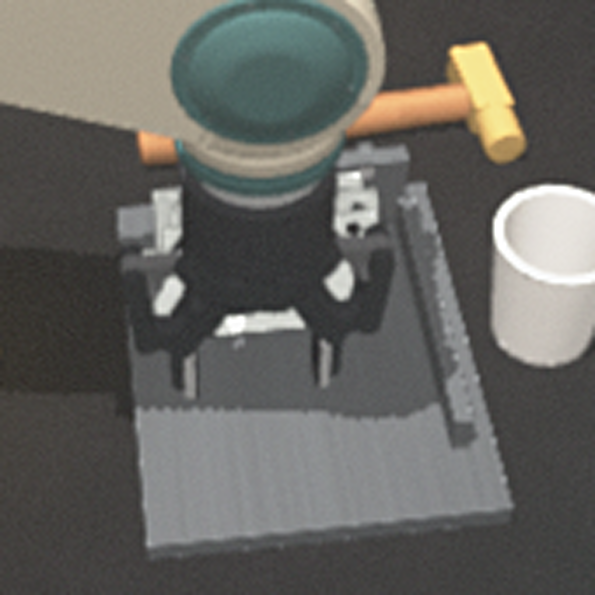

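The fingers stand just above the deck in front of plate4, with both tips at rows around 385. I push now in small steps while watching the force.

```bash
python3 -m inch '[[[1,-6,0],[0,0,0],-0.5],[[1,-6,0],[0,0,0],-0.5],[[1,-6,0],[0,0,0],-0.5],[[0,-3,0],[0,0,0],-0.5]]'
python3 go.py -27 35 16
python3 -m inch '[[[0,-3,0],[0,0,0],-0.5],[[0,-3,0],[0,0,0],-0.5]]'
python3 go.py -27 35 16
python3 -m inch '[[[0,-3,0],[0,0,0],-0.5],[[0,-3,0],[0,0,0],-0.5]]'
python3 go.py -27 35 16
```

```text
clock: 3.08
eef_pos: [0.5593, -0.0562, 0.0199]
tcp_rot: [0.998, -0.065, 0.001, 0.0]
force: [-0.8, -0.1, 1.1]
finger_gap: 0.0643
t 3.08 rackpos [-24.4  -3.8  19.9] gap 64.3 F(rack) [-0.8 -0.2  1.1]
turn [-0.01 -0.16  0.05] shift now [ -2.6 -38.8   3.9] shift after turn [ -2.6 -38.8   3.9] q [-0.17  0.33  1.53  0.    1.29 -0.04]
clock: 3.25
eef_pos: [0.5592, -0.0508, 0.0187]
tcp_rot: [0.998, -0.065, 0.0, 0.0]
force: [-0.0, 0.3, -0.8]
finger_gap: 0.0642
t 3.25 rackpos [-25.2   1.6  18.7] gap 64.2 F(rack) [-0.1  0.3 -0.8]
turn [ 0.01 -0.04  0.03] shift now [ -1.8 -33.4   2.7] shift after turn [ -1.8 -33.4   2.7] q [-0.16  0.33  1.53 -0.    1.29 -0.03]
clock: 3.42
eef_pos: [0.5597, -0.0453, 0.0184]
tcp_rot: [0.998, -0.065, 0.0, 0.0]
force: [0.2, -1.7, -0.3]
finger_gap: 0.0639
t 3.42 rackpos [-25.4   7.1  18.4] gap 63.9 F(rack) [ 0.4 -1.7 -0.3]
turn [ 0.03 -0.01  0.01] shift now [ -1.6 -27.9   2.3] shift after turn [ -1.6 -27.9   2.4] q [-0.15  0.33  1.53 -0.    1.29 -0.02]
```

```bash
python3 -m inch '[[[0,-2,1],[0,0,0],-0.5],[[0,-2,1],[0,0,0],-0.5],[[0,-2,0],[0,0,0],-0.5],[[0,-2,0],[0,0,0],-0.5]]'
python3 go.py -27 35 16
python3 -m inch '[[[0,-2,0],[0,0,0],-0.5],[[0,-2,0],[0,0,0],-0.5],[[0,-2,0],[0,0,0],-0.5]]'
python3 go.py -27 35 16
python3 - <<'E'
from h import *
snap('wrist','w2')
snap('side','s2',(245,170,415,340),3.5)
E
```

```text
clock: 3.75
eef_pos: [0.5616, -0.0387, 0.0175]
tcp_rot: [0.998, -0.066, 0.001, 0.001]
force: [-0.1, -6.0, 4.5]
finger_gap: 0.0643
t 3.75 rackpos [-24.4  13.9  17.5] gap 64.3 F(rack) [ 0.7 -5.9  4.5]
turn [ 0.13 -0.14 -0.04] shift now [ -2.6 -21.1   1.5] shift after turn [ -2.6 -21.1   1.5] q [-0.13  0.33  1.52 -0.    1.28 -0.  ]
clock: 4.0
eef_pos: [0.562, -0.0325, 0.0169]
tcp_rot: [0.998, -0.066, 0.001, 0.001]
force: [-0.8, -4.8, 1.7]
finger_gap: 0.0645
t 4.0 rackpos [-24.8  20.1  16.9] gap 64.5 F(rack) [-0.2 -4.9  1.7]
turn [ 0.11 -0.09 -0.04] shift now [ -2.2 -14.9   0.9] shift after turn [ -2.2 -14.9   0.9] q [-0.12  0.33  1.52 -0.    1.28  0.01]
```

View pics/w2.png

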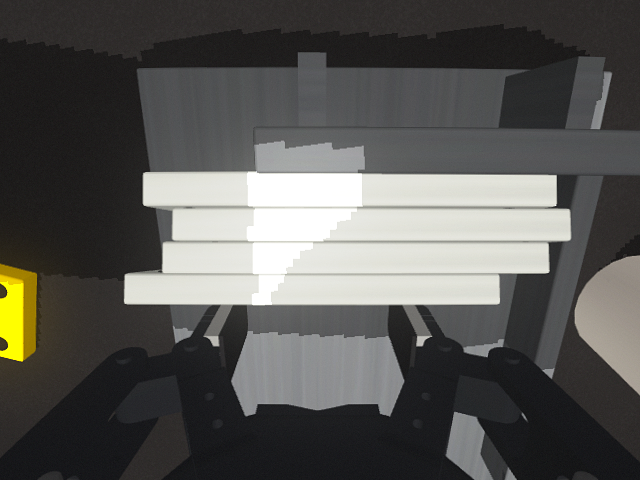

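View pics/s2.png

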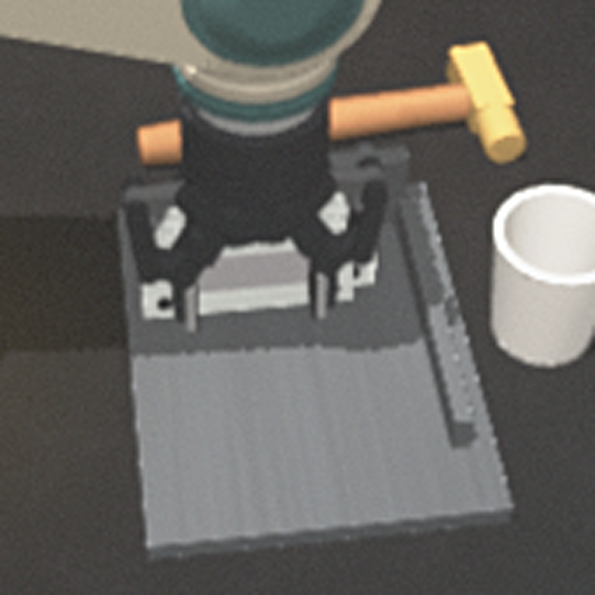

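The row is rising evenly and lies square to the stop: plate tops at rows 173–300, with the stop's face at row 172. I keep pushing.

```bash
python3 -m inch '[[[0,-2,0],[0,0,0],-0.5],[[0,-2,0],[0,0,0],-0.5],[[0,-2,0],[0,0,0],-0.5]]'
python3 go.py -27 35 16
python3 -m inch '[[[0,-1.5,0],[0,0,0],-0.5],[[0,-1.5,0],[0,0,0],-0.5]]'
python3 go.py -27 35 16
python3 -m inch '[[[0,-1,0],[0,0,0],-0.5],[[0,-1,0],[0,0,0],-0.5]]'
python3 go.py -27 35 16
```

```text
clock: 4.35
eef_pos: [0.5622, -0.0265, 0.0162]
tcp_rot: [0.998, -0.066, -0.0, 0.001]
force: [-0.0, -6.8, 0.1]
finger_gap: 0.0644
t 4.35 rackpos [-25.4  26.1  16.2] gap 64.4 F(rack) [ 0.9 -6.7  0.1]
turn [ 0.1   0.01 -0.04] shift now [-1.6 -8.9  0.2] shift after turn [-1.6 -8.9  0.2] q [-0.11  0.34  1.52 -0.    1.28  0.02]
clock: 4.52
eef_pos: [0.5622, -0.0232, 0.0157]
tcp_rot: [0.998, -0.066, -0.001, 0.001]
force: [-0.2, -5.4, -1.8]
finger_gap: 0.0644
t 4.52 rackpos [-25.8  29.4  15.7] gap 64.4 F(rack) [ 0.5 -5.4 -1.8]
turn [ 0.07  0.06 -0.03] shift now [-1.2 -5.6 -0.3] shift after turn [-1.2 -5.6 -0.3] q [-0.11  0.34  1.52 -0.    1.28  0.03]
clock: 4.68
eef_pos: [0.5623, -0.0208, 0.0155]
tcp_rot: [0.998, -0.065, -0.001, 0.0]
force: [-0.1, -4.5, -2.1]
finger_gap: 0.0639
t 4.68 rackpos [-26.   31.7  15.5] gap 63.9 F(rack) [ 0.5 -4.5 -2.1]
turn [ 0.03  0.09 -0.01] shift now [-1.  -3.3 -0.5] shift after turn [-1.  -3.3 -0.5] q [-0.1   0.34  1.52 -0.    1.28  0.03]
```

```bash
python3 -m inch '[[[0,-1,0],[0,0,0],-0.5],[[0,-1,0],[0,0,0],-0.5]]'
python3 go.py -27 35 16
python3 -m inch '[[[0,-1,0],[0,0,0],-0.5]]'
python3 go.py -27 35 16
python3 - <<'E'
from h import *
snap('wrist','w3')
E
```

```text
clock: 4.85
eef_pos: [0.5625, -0.0196, 0.0156]
tcp_rot: [0.998, -0.065, -0.001, 0.001]
force: [-2.6, -13.5, -2.7]
finger_gap: 0.0642
t 4.85 rackpos [-25.9  32.9  15.6] gap 64.2 F(rack) [ -0.8 -13.8  -2.7]
turn [ 0.14  0.09 -0.03] shift now [-1.1 -2.1 -0.4] shift after turn [-1.1 -2.1 -0.4] q [-0.1   0.34  1.52 -0.    1.28  0.03]
clock: 4.93
eef_pos: [0.5625, -0.0196, 0.0156]
tcp_rot: [0.998, -0.066, -0.001, 0.002]
force: [-3.5, -17.3, -2.7]
finger_gap: 0.0637
t 4.93 rackpos [-26.   32.9  15.6] gap 63.7 F(rack) [ -1.3 -17.6  -2.7]
turn [ 0.24  0.1  -0.05] shift now [-1.  -2.1 -0.4] shift after turn [-1.  -2.1 -0.4] q [-0.1   0.34  1.52 -0.    1.28  0.03]
```

View pics/w3.png

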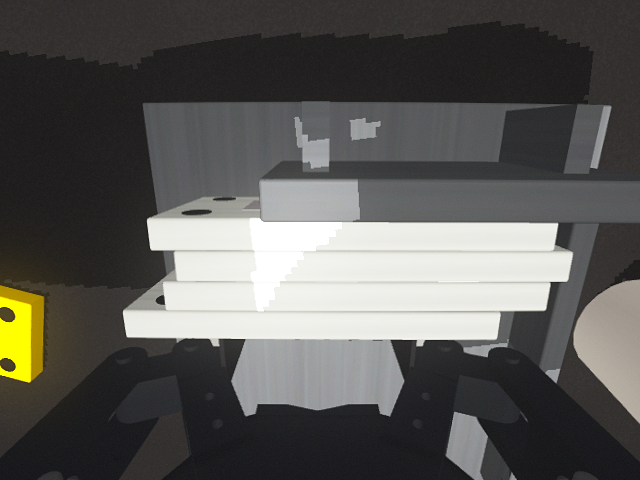

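```bash
cat > prof.py <<'E'
import sys
from h import *
def cloud(name):
    z=np.load(f'pics/{name}.npz'); c=calibration('wrist');k=K(c);H=c['hand_eye'];d=z['d']
    m=(d>0.03)&(d<0.5); v,u=np.nonzero(m)
    n=cv2.undistortPoints(np.stack([u,v],1).astype(float)[:,None],k,np.array([c['k1'],0,0,0,0.]))[:,0]
    X=np.c_[n,np.ones(len(n))]*d[m][:,None]
    X=X@H[:3,:3].T+H[:3,3]; X=R.from_quat(z['rot']).apply(X)+z['pos']
    p=np.load('rack.npy'); return R.from_euler('z',-p[2]).apply(X-[p[0],p[1],0])*1000,u,v
if __name__=='__main__':
    X,u,v=cloud(sys.argv[1])
    for xc in map(float,sys.argv[2:]):
        w=X[abs(X[:,0]-xc)<3]
        print('x',xc,[(y,np.median(w[abs(w[:,1]-y)<1][:,2]).round(1)) for y in range(36,104,2) if (abs(w[:,1]-y)<1).sum()>3])
    t=X[(X[:,2]>58)&(X[:,2]<67)&(X[:,1]<90)&(X[:,1]>38)]
    for y in (50,60,70,80):
        w=t[abs(t[:,1]-y+1)<2.5]; 
        if len(w): print('y',y,'x ends',np.percentile(w[:,0],[0.5,99.5]).round(1),'z',np.median(w[:,2]).round(1))
    s=X[(X[:,2]>58)&(X[:,2]<67)&(X[:,1]<60)]
    for xc in range(-70,40,15):
        w=s[abs(s[:,0]-xc)<4]
        if len(w): print('x',xc,'outer edge y',np.percentile(w[:,1],1).round(1))
E
python3 prof.py w3 -50 0 35
```

```text
x -50.0 [(42, np.float64(107.8)), (44, np.float64(109.1)), (46, np.float64(65.4)), (48, np.float64(97.2)), (50, np.float64(99.0)), (52, np.float64(65.0)), (54, np.float64(64.8)), (56, np.float64(64.9)), (58, np.float64(65.0)), (60, np.float64(64.9)), (62, np.float64(64.7)), (64, np.float64(64.4)), (66, np.float64(65.0)), (68, np.float64(65.1)), (70, np.float64(64.9)), (72, np.float64(64.7)), (74, np.float64(64.5)), (76, np.float64(64.9)), (78, np.float64(65.0)), (80, np.float64(64.9)), (82, np.float64(64.2)), (84, np.float64(57.0)), (86, np.float64(14.9)), (88, np.float64(14.7)), (90, np.float64(14.7)), (92, np.float64(14.9)), (94, np.float64(14.9)), (96, np.float64(14.8)), (98, np.float64(14.7)), (100, np.float64(14.7)), (102, np.float64(14.7))]
x 0.0 [(42, np.float64(107.7)), (44, np.float64(108.9)), (46, np.float64(65.8)), (48, np.float64(96.6)), (50, np.float64(98.8)), (52, np.float64(65.3)), (54, np.float64(64.9)), (56, np.float64(65.0)), (58, np.float64(65.0)), (60, np.float64(64.9)), (62, np.float64(64.7)), (64, np.float64(64.7)), (66, np.float64(65.1)), (68, np.float64(65.0))
[... 762 characters left out ...]
np.float64(64.8)), (74, np.float64(64.5)), (76, np.float64(65.0)), (78, np.float64(65.0)), (80, np.float64(64.8)), (82, np.float64(64.7)), (84, np.float64(65.3)), (86, np.float64(69.7)), (88, np.float64(69.8)), (90, np.float64(69.8)), (92, np.float64(69.6)), (94, np.float64(69.8)), (96, np.float64(59.2)), (98, np.float64(14.7)), (100, np.float64(14.8)), (102, np.float64(14.8))]
y 50 x ends [-86.3  31.5] z 65.3
y 60 x ends [-72.   45.8] z 65.0
y 70 x ends [-67.1  50.5] z 64.9
y 80 x ends [-73.8  43.9] z 64.9
x -70 outer edge y 38.9
x -55 outer edge y 29.8
x -40 outer edge y 45.4
x -25 outer edge y 45.5
x -10 outer edge y 45.1
x 5 outer edge y 30.0
x 20 outer edge y 38.6
x 35 outer edge y 45.8
```

```bash
cat > lean.py <<'E'
import sys
from prof import *
X,u,v=cloud(sys.argv[1]); off=float(sys.argv[2]) if len(sys.argv)>2 else 0
def fitp(w):
    A=np.c_[w[:,0],w[:,1],np.ones(len(w))]; m=np.ones(len(w),bool)
    for _ in range(4):
        c=np.linalg.lstsq(A[m],w[m,2],rcond=None)[0]; r=w[:,2]-A@c; m=abs(r)<0.8
    return np.degrees(c[:2]).round(2),m.sum()
for i,y in enumerate((80,70,60,50)):
    y+=off
    w=X[(abs(X[:,1]-y)<3.2)&(X[:,0]>-60)&(X[:,0]<28)&(abs(X[:,2]-65)<4)]
    if len(w)>50: print('plate',i+1,'slope deg x,y',*fitp(w))
w=X[(abs(X[:,1]-91+0)<4)&(X[:,0]>-30)&(X[:,0]<60)&(abs(X[:,2]-69.5)<3)]; print('stop top',*fitp(w))
w=X[(abs(X[:,1]-108)<9)&(abs(X[:,0])<60)&(abs(X[:,2]-14.5)<4)]; print('deck',*fitp(w))
E
python3 lean.py w3
```

```text
plate 1 slope deg x,y [ 0.04 -3.58] 5354
plate 2 slope deg x,y [ 0.01 -3.82] 4997
plate 3 slope deg x,y [ 0.09 -3.99] 4636
plate 4 slope deg x,y [ 0.45 -4.09] 4345
stop top [ 0.09 -0.23] 7945
deck [ 0.05 -0.18] 8763
```

Fitting planes to the plate tops shows a residual lean of about 3.5–4° in the row, while the stop top and deck read about -0.2°. So the 17 N resistance is friction, not home. I raise the push a little, adding a small wiggle.

```bash
python3 -m inch '[[[0,-0.5,0],[0,0,0],-0.5],[[0,0,0],[0,0,0],-0.5]]'
python3 go.py -27 35 16
python3 -m inch '[[[1.5,0,0],[0,0,0],-0.5],[[-3,0,0],[0,0,0],-0.5],[[1.5,0,0],[0,0,0],-0.5]]'
python3 go.py -27 35 16
```

```text
clock: 5.15
eef_pos: [0.5625, -0.0196, 0.0156]
tcp_rot: [0.998, -0.066, -0.001, 0.002]
force: [-3.2, -15.2, -2.8]
finger_gap: 0.0641
t 5.15 rackpos [-26.   33.   15.6] gap 64.1 F(rack) [ -1.2 -15.5  -2.8]
turn [ 0.26  0.11 -0.08] shift now [-1.1 -2.  -0.4] shift after turn [-1.  -2.  -0.4] q [-0.1   0.34  1.52 -0.    1.28  0.04]
clock: 5.4
eef_pos: [0.5624, -0.0193, 0.016]
tcp_rot: [0.998, -0.066, -0.001, 0.002]
force: [-7.3, -14.1, 1.9]
finger_gap: 0.064
t 5.4 rackpos [-26.1  33.2  16. ] gap 64.0 F(rack) [ -5.4 -15.    1.9]
turn [ 0.22  0.1  -0.08] shift now [-0.9 -1.8 -0. ] shift after turn [-0.9 -1.8  0. ] q [-0.1   0.34  1.52 -0.    1.28  0.04]
```

```bash
python3 - <<'E'
from h import *
z=np.load('pics/w1.npz'); c=calibration('wrist');k=K(c);H=c['hand_eye'];d=z['d']
m=(d>0.02)&(d<0.19); v,u=np.nonzero(m)
n=cv2.undistortPoints(np.stack([u,v],1).astype(float)[:,None],k,np.array([c['k1'],0,0,0,0.]))[:,0]
X=np.c_[n,np.ones(len(n))]*d[m][:,None]; T=(X@H[:3,:3].T+H[:3,3])*1000
for lo in range(-90,0,5):
    w=T[(T[:,2]>=lo)&(T[:,2]<lo+5)&(abs(T[:,0])<110)]
    if len(w): i=w[:,1].argmin(); print(lo,len(w),'x',w[:,0].min().round(1),w[:,0].max().round(1),'ymin',np.percentile(w[:,1],[0,1]).round(1),'at x',w[i,0].round(1))
E
```

```text
-90 8415 x -67.0 68.9 ymin [-17.7 -16.5] at x 15.7
-85 8279 x -66.0 68.1 ymin [-17.3 -16.4] at x 27.3
-80 6770 x -66.0 68.2 ymin [-17.2 -16.3] at x -27.9
-75 4242 x -65.5 66.5 ymin [-17.  -16.3] at x -25.6
-70 2935 x -64.9 66.1 ymin [-16.3 -15.6] at x 24.9
-65 6505 x -64.0 65.9 ymin [-12.9 -11.6] at x 59.1
-60 3430 x -63.8 65.0 ymin [-13.1 -12.4] at x -57.7
-55 1574 x -62.1 64.3 ymin [-12.8 -12.4] at x -39.1
-50 513 x -53.1 54.9 ymin [-12.2 -12. ] at x 40.3
-45 1078 x -39.4 39.3 ymin [-10.6 -10.1] at x -32.0
-40 832 x -44.7 46.5 ymin [-10.3 -10.1] at x -37.5
-35 800 x -45.1 46.6 ymin [-10.6 -10.1] at x 37.7
-30 707 x -45.3 46.3 ymin [-10.4 -10.2] at x 32.5
-25 664 x -45.2 46.1 ymin [-10.5 -10.2] at x -35.3
-20 568 x -45.2 46.4 ymin [-10.4 -10.1] at x 33.2
-15 418 x -43.6 44.8 ymin [-10.4 -10.1] at x -32.2
-10 132 x -34.2 39.6 ymin [-9.1 -9.1] at x 39.6
```

The finger knuckles, 49 mm above the TCP, stick out 2 mm further than the pads. They are touching the plates' tops, which stops the row from rising. I back off a little and tilt the tool 7° so that only the tips push, low down.

```bash
python3 -m inch '[[[0,3,0],[0,0,0],-0.5],[[0,3,0],[0,0,0],-0.5],[[0,0,0],[7,0,0],-0.5],[[0,0,0],[0,0,0],-0.5]]'
python3 go.py -27 35 16
python3 - <<'E'
from h import *
snap('wrist','w4')
E
python3 lean.py w4; python3 prof.py w4 0
```

```text
clock: 5.73
eef_pos: [0.5628, -0.0237, 0.0165]
tcp_rot: [0.996, -0.066, 0.005, -0.064]
force: [-0.4, -0.5, 0.4]
finger_gap: 0.0643
t 5.73 rackpos [-25.1  28.9  16.5] gap 64.3 F(rack) [-0.3 -0.5  0.4]
turn [-7.32 -0.06 -0.08] shift now [-1.9 -6.   1.2] shift after turn [-1.9 -6.1  0.5] q [-0.17  0.33  1.53  0.13  1.28 -0.08]
plate 1 slope deg x,y [ 0.06 -4.11] 3866
plate 2 slope deg x,y [ 0.09 -2.4 ] 4549
plate 3 slope deg x,y [ 0.1  -1.93] 4401
plate 4 slope deg x,y [ 0.04 -3.31] 4160
stop top [ 0.04 -0.75] 7085
deck [ 0.08 -0.18] 6274
x 0.0 [(36, np.float64(90.5)), (42, np.float64(64.5)), (44, np.float64(64.8)), (46, np.float64(64.7)), (48, np.float64(64.7)), (50, np.float64(64.7)), (52, np.float64(64.3)), (54, np.float64(64.7)), (56, np.float64(64.7)), (58, np.float64(64.7)), (60, np.float64(64.6)), (62, np.float64(64.5)), (64, np.float64(64.7)), (66, np.float64(64.7)), (68, np.float64(64.7)), (70, np.float64(64.7)), (72, np.float64(64.5)), (74, np.float64(64.7)), (76, np.float64(64.6)), (78, np.float64(64.8)), (80, np.float64(64.8)), (82, np.float64(50.9)), (84, np.float64(68.4)), (86, np.float64(69.7)), (88, np.float64(69.9)), (90, np.float64(69.7)), (92, np.float64(69.8)), (94, np.float64(69.7)), (96, np.float64(69.5)), (102, np.float64(14.6))]
y 50 x ends [-86.   31.9] z 64.7
y 60 x ends [-71.9  45.9] z 64.7
y 70 x ends [-67.   50.6] z 64.7
y 80 x ends [-73.9  44. ] z 64.7
x -70 outer edge y 28.5
x -55 outer edge y 20.4
x -40 outer edge y 42.5
x -25 outer edge y 42.6
x -10 outer edge y 42.5
x 5 outer edge y 20.7
x 20 outer edge y 33.1
x 35 outer edge y 42.7
```

The row has now relaxed to upright: the outer edge is at y≈42.5 and there is a ~2.5 mm gap at the stop. I push low with the tips.

```bash
python3 -m inch '[[[0,-2,0],[0,0,0],-0.5],[[0,-1,0],[0,0,0],-0.5],[[0,-1,0],[0,0,0],-0.5]]'
python3 go.py -27 35 16
python3 -m inch '[[[0,-1,0],[0,0,0],-0.5],[[0,-1,0],[0,0,0],-0.5]]'
python3 go.py -27 35 16
python3 -m inch '[[[0,-0.7,0],[0,0,0],-0.5],[[0,0,0],[0,0,0],-0.5]]'
python3 go.py -27 35 16
```

```text
clock: 6.03
eef_pos: [0.5632, -0.0185, 0.0168]
tcp_rot: [0.996, -0.065, 0.004, -0.06]
force: [-0.9, -3.9, -0.0]
finger_gap: 0.0641
t 6.03 rackpos [-25.4  34.1  16.8] gap 64.1 F(rack) [-0.4 -3.9 -0. ]
turn [-6.89 -0.01  0.07] shift now [-1.6 -0.8  0.9] shift after turn [-1.6 -0.9  0.8] q [-0.16  0.33  1.53  0.13  1.28 -0.06]
clock: 6.2
eef_pos: [0.5634, -0.0169, 0.017]
tcp_rot: [0.996, -0.065, 0.004, -0.06]
force: [-0.0, -2.9, -0.7]
finger_gap: 0.064
t 6.2 rackpos [-25.5  35.7  17. ] gap 64.0 F(rack) [ 0.3 -2.9 -0.7]
turn [-6.93  0.    0.05] shift now [-1.6  0.8  0.9] shift after turn [-1.5  0.7  1. ] q [-0.16  0.33  1.53  0.13  1.28 -0.06]
clock: 6.37
eef_pos: [0.5634, -0.0163, 0.017]
tcp_rot: [0.996, -0.065, 0.004, -0.061]
force: [-0.8, -2.0, -2.1]
finger_gap: 0.0638
t 6.37 rackpos [-25.5  36.3  17. ] gap 63.8 F(rack) [-0.5 -2.1 -2.1]
turn [-6.97  0.02  0.02] shift now [-1.5  1.4  0.8] shift after turn [-1.5  1.3  1. ] q [-0.16  0.33  1.53  0.13  1.28 -0.06]
```

```bash
python3 -m inch '[[[0,-0.7,0],[0,0,0],-0.5],[[0,0,0],[0,0,0],-0.5]]'
python3 go.py -27 35 16
python3 -m inch '[[[0,-0.5,0],[0,0,0],-0.5],[[0,0,0],[0,0,0],-0.5]]'
python3 go.py -27 35 16
python3 - <<'E'
from h import *
snap('wrist','w5')
E
python3 lean.py w5; python3 prof.py w5 0
```

```text
clock: 6.53
eef_pos: [0.5634, -0.016, 0.0169]
tcp_rot: [0.996, -0.065, 0.004, -0.061]
force: [0.0, -5.6, -2.7]
finger_gap: 0.0636
t 6.53 rackpos [-25.6  36.6  16.9] gap 63.6 F(rack) [ 0.8 -5.5 -2.7]
turn [-6.95  0.03 -0.01] shift now [-1.4  1.7  0.7] shift after turn [-1.4  1.6  0.9] q [-0.15  0.33  1.53  0.13  1.28 -0.06]
clock: 6.7
eef_pos: [0.5634, -0.0159, 0.0169]
tcp_rot: [0.996, -0.065, 0.004, -0.06]
force: [-0.5, -6.4, -1.3]
finger_gap: 0.0639
t 6.7 rackpos [-25.6  36.7  16.9] gap 63.9 F(rack) [ 0.3 -6.4 -1.3]
turn [-6.92  0.03 -0.02] shift now [-1.4  1.8  0.7] shift after turn [-1.4  1.7  0.9] q [-0.15  0.33  1.53  0.13  1.28 -0.06]
plate 1 slope deg x,y [ 0.09 -0.13] 4671
plate 2 slope deg x,y [ 0.06 -0.15] 4503
plate 3 slope deg x,y [ 0.04 -0.78] 4409
plate 4 slope deg x,y [ 0.07 -0.8 ] 4157
stop top [0.06 0.08] 6839
deck [ 0.05 -0.21] 7427
x 0.0 [(36, np.float64(110.7)), (38, np.float64(111.0)), (40, np.float64(107.9)), (42, np.float64(103.3)), (44, np.float64(91.8)), (46, np.float64(64.6)), (48, np.float64(64.7)), (50, np.float64(64.8)), (52, np.float64(64.7)), (54, np.fl
[... 211 characters left out ...]
np.float64(64.7)), (74, np.float64(64.5)), (76, np.float64(64.7)), (78, np.float64(64.7)), (80, np.float64(64.7)), (82, np.float64(64.6)), (84, np.float64(64.8)), (86, np.float64(69.6)), (88, np.float64(69.7)), (90, np.float64(69.7)), (92, np.float64(69.7)), (94, np.float64(69.7)), (96, np.float64(69.6)), (98, np.float64(14.7)), (100, np.float64(15.1)), (102, np.float64(14.6))]
y 50 x ends [-86.1  31.5] z 64.7
y 60 x ends [-72.1  45.9] z 64.7
y 70 x ends [-67.5  50.4] z 64.7
y 80 x ends [-74.   43.9] z 64.7
x -70 outer edge y 40.9
x -55 outer edge y 27.2
x -40 outer edge y 45.4
x -25 outer edge y 45.3
x -10 outer edge y 45.1
x 5 outer edge y 27.7
x 20 outer edge y 41.1
x 35 outer edge y 45.1
```

The row is now upright to within 1° and against the stop; the outer edge at y≈45.2 matches home. Next I retract, lift, turn 90° and go to the plates' -x ends to slide them along.

```bash
python3 -m inch '[[[0,4,0],[0,0,0],-0.5],[[0,12,0],[0,0,0],-0.5],[[0,25,0],[0,0,0],-0.5],[[0,0,-35],[-7,0,0],-0.5],[[0,0,-40],[0,0,0],-0.5],[[0,0,-35],[0,0,7.1],0],[[0,0,0],[0,0,7.1],0.5],[[0,0,0],[0,0,7.1],0.6]]'
python3 -m inch '[[[0,0,0],[0,0,7.1],0.7],[[0,0,0],[0,0,7.1],0.7],[[0,0,0],[0,0,7.1],0.7],[[0,0,0],[0,0,7.1],0.7],[[0,0,0],[0,0,7.1],0.7],[[0,0,0],[0,0,7.1],0.7],[[0,0,0],[0,0,7.1],0.7],[[0,0,0],[0,0,7.1],0.7]]'
python3 go.py -125 65 90 -90
```

```text
clock: 7.42
eef_pos: [0.5594, -0.0603, 0.1256]
tcp_rot: [0.968, -0.251, 0.003, -0.001]
force: [0.0, 0.2, -1.0]
finger_gap: 0.0287
clock: 8.08
eef_pos: [0.5578, -0.0601, 0.1221]
tcp_rot: [0.732, -0.681, -0.0, -0.0]
force: [-0.3, -0.4, 0.2]
finger_gap: 0.0128
t 8.08 rackpos [-25.3  -7.8 122.1] gap 12.8 F(rack) [-0.3 -0.5  0.2]
turn [-0.02  0.05 11.56] shift now [-91.3  83.1  32.1] shift after turn [-72.8  99.7  32.1] q [-0.17  0.21  1.44  0.    1.48  1.33]
```

```bash
python3 -m inch '[[[0,0,0],[0,0,5.8],0.77],[[0,0,0],[0,0,5.8],0.77],[[-24,33,0],[0,0,0],0.77],[[-24,33,0],[0,0,0],0.77],[[-24,33,0],[0,0,0],0.77],[[0,0,15],[0,0,0],0.77],[[0,0,15],[0,0,0],0.77],[[0,0,0],[0,0,0],0.77]]'
python3 go.py -125 65 20 -90
python3 - <<'E'
from h import *
snap('wrist','w6')
z=np.load('pics/w6.npz'); c=calibration('wrist');k=K(c);H=c['hand_eye'];d=z['d']
m=(d>0.02)&(d<0.19); v,u=np.nonzero(m)
n=cv2.undistortPoints(np.stack([u,v],1).astype(float)[:,None],k,np.array([c['k1'],0,0,0,0.]))[:,0]
X=np.c_[n,np.ones(len(n))]*d[m][:,None]; T=(X@H[:3,:3].T+H[:3,3])*1000
for lo in range(-75,10,5):
    w=T[(T[:,2]>=lo)&(T[:,2]<lo+5)&(abs(T[:,0])<110)&(T[:,1]>-30)]
    if len(w): print(lo,len(w),'x',w[:,0].min().round(1),w[:,0].max().round(1),'ymin',np.percentile(w[:,1],[0,1]).round(1),'inner',w[w[:,0]<0][:,0].max().round(1) ,w[w[:,0]>0][:,0].min().round(1))
E
python3 lean.py w6
```

```text
clock: 8.75
eef_pos: [0.4668, 0.0243, 0.0898]
tcp_rot: [-0.662, 0.75, 0.001, -0.001]
force: [-0.4, -1.3, 0.1]
finger_gap: 0.01
t 8.75 rackpos [-126.5   64.    89.8] gap 10.0 F(rack) [-0.2 -1.3  0.1]
turn [0.21 0.02 0.36] shift now [-1.  -1.8 69.8] shift after turn [-1.  -1.5 69.8] q [-0.03 -0.01  1.75  0.    1.4   1.67]
-75 5893 x -52.7 56.4 ymin [-18.9 -18.3] inner -0.2 0.1
-70 3689 x -50.1 52.2 ymin [-18.8 -18.2] inner -5.4 8.3
-65 2883 x -45.7 49.4 ymin [-16.8 -14.2] inner -5.4 8.4
-60 5349 x -42.6 45.9 ymin [-14.  -13.3] inner -5.4 8.4
-55 2633 x -39.8 42.8 ymin [-15.  -14.6] inner -5.3 8.3
-50 1749 x -35.5 38.3 ymin [-15.2 -14.7] inner -5.0 8.0
-45 656 x -31.0 33.2 ymin [-14.8 -14.7] inner -4.9 8.0
-40 826 x -14.0 18.1 ymin [-13.2 -12.7] inner -3.3 6.4
-35 353 x -17.1 20.0 ymin [-12.5 -12.4] inner -3.3 6.4
-30 526 x -17.0 20.0 ymin [-12.5 -12.3] inner -3.3 6.4
-25 430 x -17.0 20.1 ymin [-12.5 -12.4] inner -3.4 6.4
-20 422 x -17.0 20.2 ymin [-12.5 -12.5] inner -3.3 6.4
-15 374 x -16.9 20.1 ymin [-12.4 -12.3] inner -3.3 6.5
-10 223 x -16.1 18.8 ymin [-12.6 -12.4] inner -3.4 6.6
-5 68 x -8.9 12.6 ymin [-11.9 -11.9] inner -3.3 6.4
0 2 x -3.4 6.5 ymin [-1.5 -1.5] inner -3.4 6.5
plate 1 slope deg x,y [-0.08  0.3 ] 1666
plate 2 slope deg x,y [ 0.  -0.3] 1671
plate 3 slope deg x,y [ 0.06 -0.03] 1651
plate 4 slope deg x,y [0.02 0.15] 1633
stop top [-0.29  0.72] 1162
deck [-0.01 -0.08] 1783
```

View pics/w6.png

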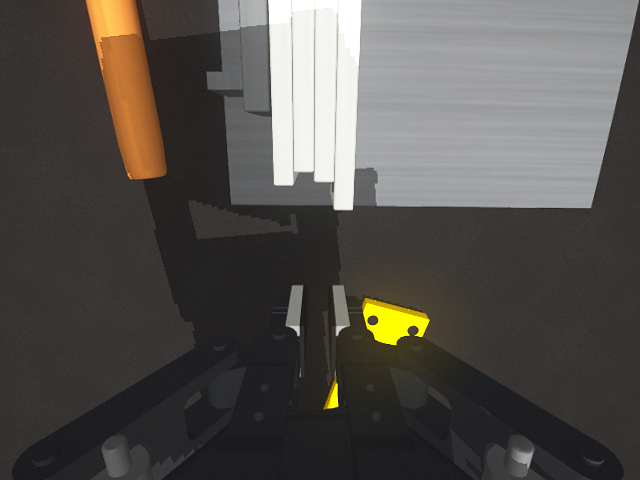

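All four plates stand upright in this view, with their near ends at (284,184), (305,172), (325,180) and (344,208). The fingers line up with the row. I lower and tilt 7°.

```bash
python3 -m inch '[[[-1,0,30],[0,0,0],0.77],[[0,0,25],[0,0,0],0.77],[[0,0,8],[0,0,0],0.77],[[0,0,0],[7,0,0],0.77],[[0,0,0],[0,0,0],0.77]]'
python3 go.py -61 65 25 -90
python3 - <<'E'
from h import *
snap('side','s3',(225,170,415,340),3.5)
E
```

```text
clock: 9.22
eef_pos: [0.4651, 0.025, 0.0261]
tcp_rot: [-0.66, 0.749, -0.044, 0.039]
force: [-0.4, -0.4, -0.1]
finger_gap: 0.0101
t 9.22 rackpos [-128.3   64.4   26.1] gap 10.1 F(rack) [-0.3 -0.4 -0.1]
turn [-6.76 -0.02  0.3 ] shift now [ -0.2 -66.7   9. ] shift after turn [ -0.6 -67.3   1.1] q [-0.02 -0.02  1.91 -0.01  1.14  1.68]
```

View pics/s3.png

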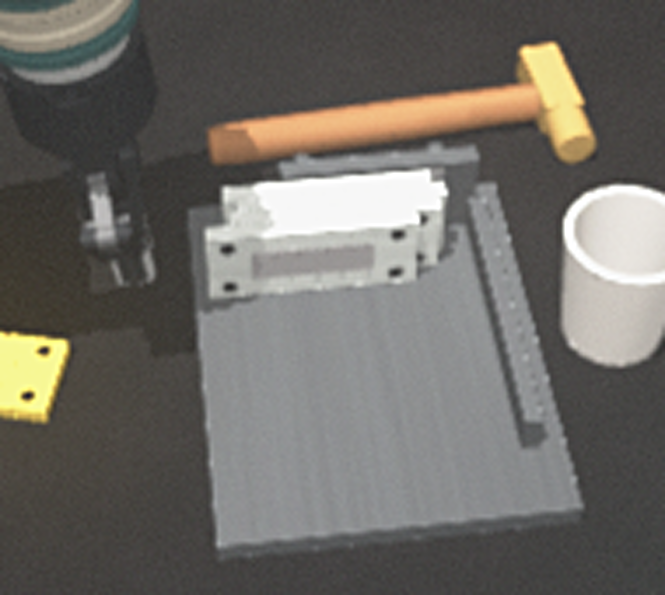

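```bash
python3 -m inch '[[[0,-8,1],[0,0,0],0.77],[[0,-8,1],[0,0,0],0.77],[[0,-5,0.6],[0,0,0],0.77],[[0,-4,0.5],[0,0,0],0.77],[[0,-3,0.4],[0,0,0],0.77],[[0,-3,0.4],[0,0,0],0.77]]'
python3 go.py -61 65 25 -90
python3 -m inch '[[[0,-3,0.4],[0,0,0],0.77],[[0,-3,0.4],[0,0,0],0.77],[[0,-3,0.4],[0,0,0],0.77]]'
python3 go.py -61 65 25 -90
python3 -m inch '[[[0,-3,0.4],[0,0,0],0.77],[[0,-3,0.4],[0,0,0],0.77],[[0,-3,0.4],[0,0,0],0.77]]'
python3 go.py -61 65 25 -90
```

```text
clock: 9.77
eef_pos: [0.5002, 0.021, 0.029]
tcp_rot: [-0.66, 0.749, -0.046, 0.04]
force: [-0.8, 0.8, 0.7]
finger_gap: 0.0096
t 9.77 rackpos [-93.   65.1  29. ] gap 9.6 F(rack) [-0.9  0.7  0.7]
turn [-6.97  0.01  0.3 ] shift now [  0.2 -31.3   7.8] shift after turn [  0.1 -32.    4. ] q [-0.02  0.07  1.81 -0.01  1.14  1.68]
clock: 10.02
eef_pos: [0.5087, 0.0198, 0.0287]
tcp_rot: [-0.66, 0.749, -0.046, 0.04]
force: [-3.1, -2.7, 1.5]
finger_gap: 0.0098
t 10.02 rackpos [-84.4  65.   28.7] gap 9.8 F(rack) [-2.7 -3.1  1.5]
turn [-6.96 -0.01  0.31] shift now [  0.1 -22.8   6.5] shift after turn [ -0.  -23.4   3.7] q [-0.03  0.09  1.78 -0.01  1.14  1.67]
clock: 10.27
eef_pos: [0.5172, 0.0188, 0.0284]
tcp_rot: [-0.66, 0.749, -0.045, 0.04]
force: [-6.2, 0.4, 3.3]
finger_gap: 0.0095
t 10.27 rackpos [-75.9  65.1  28.4] gap 9.5 F(rack) [-6.2 -0.4  3.3]
turn [-6.88  0.    0.3 ] shift now [  0.2 -14.4   5.2] shift after turn [  0.1 -14.9   3.4] q [-0.03  0.12  1.76 -0.01  1.15  1.67]
```

```bash
python3 -m inch '[[[0,-2.5,0.6],[0,0,0],0.77],[[0,-2.5,0.6],[0,0,0],0.77],[[0,-2.5,0.6],[0,0,0],0.77]]'
python3 go.py -61 65 25 -90
python3 - <<'E'
from h import *
snap('wrist','w7')
E
python3 lean.py w7; python3 prof.py w7 0
```

```text
clock: 10.52
eef_pos: [0.5248, 0.0179, 0.0278]
tcp_rot: [-0.66, 0.749, -0.045, 0.04]
force: [-6.5, -1.2, 6.0]
finger_gap: 0.01
t 10.52 rackpos [-68.2  65.2  27.8] gap 10.0 F(rack) [-6.3 -2.   6. ]
turn [-6.89  0.    0.31] shift now [ 0.2 -6.8  3.6] shift after turn [ 0.2 -7.2  2.8] q [-0.03  0.14  1.74 -0.01  1.15  1.67]
plate 1 slope deg x,y [ 0.08 -1.18] 4027
plate 2 slope deg x,y [ 0.05 -0.1 ] 3898
plate 3 slope deg x,y [ 0.03 -1.02] 3886
plate 4 slope deg x,y [ 0.06 -1.57] 3621
stop top [ 0.06 -0.22] 4826
deck [ 0.04 -0.13] 1642
x 0.0 [(42, np.float64(64.1)), (44, np.float64(64.6)), (46, np.float64(64.8)), (48, np.float64(64.7)), (50, np.float64(64.7)), (52, np.float64(64.1)), (54, np.float64(64.3)), (56, np.float64(64.8)), (58, np.float64(64.8)), (60, np.float64(64.8)), (62, np.float64(64.7)), (64, np.float64(64.4)), (66, np.float64(64.9)), (68, np.float64(64.7)), (70, np.float64(64.8)), (72, np.float64(64.7)), (74, np.float64(64.5)), (76, np.float64(64.8)), (78, np.float64(64.9)), (80, np.float64(64.6)), (82, np.float64(64.7)), (84, np.float64(64.6)), (86, np.float64(69.6)), (88, np.float64(69.7)), (90, np.float64(69.7)), (92, np.float64(69.7)), (94, np.float64(69.7)), (96, np.float64(69.4))]
y 50 x ends [-63.7  44.7] z 64.7
y 60 x ends [-80.3  44.3] z 64.7
y 70 x ends [-80.3  44.2] z 64.7
y 80 x ends [-61.5  44.2] z 64.7
x -70 outer edge y 57.2
x -55 outer edge y 45.1
x -40 outer edge y 44.6
x -25 outer edge y 44.0
x -10 outer edge y 43.4
x 5 outer edge y 42.6
x 20 outer edge y 42.3
x 35 outer edge y 41.5
```

View pics/w7.png

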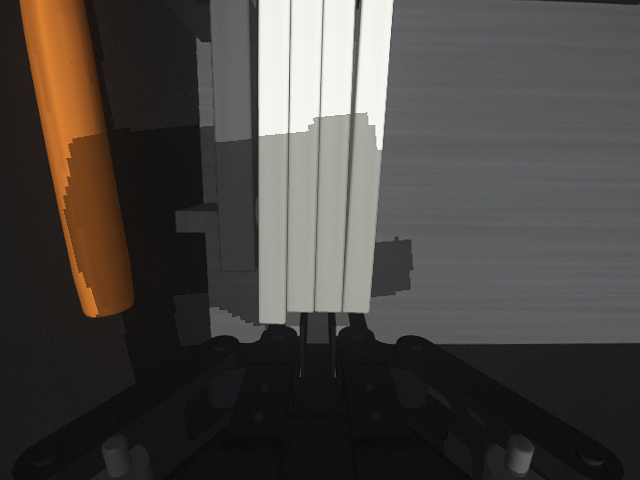

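```bash
python3 - <<'E'
from h import *
z=np.load('pics/w7.npz'); save(cv2.convertScaleAbs(z['p'],alpha=1.8),'w7c',(220,260,420,410),4)
from prof import *
X,u,v=cloud('w7')
for y in (48,58,61,68,72,77,79,81,83):
    w=X[(abs(X[:,1]-y)<1)&(abs(X[:,2]-64.7)<1.5)&(X[:,0]<0)]; print(y,np.sort(w[:,0])[:6].round(1))
snap('scene','c7',(185,180,405,390),2.8)
E
```

```text
48 [-57.1 -57.  -56.7 -56.7 -56.6 -56.5]
58 [-82.7 -82.7 -82.6 -82.3 -82.2 -81.9]
61 [-56.9 -56.7 -56.7 -56.4 -56.3 -56.2]
68 [-82.8 -81.9 -81.8 -81.5 -80.4 -80.3]
72 [-65.5 -64.4 -64.2 -63.5 -62.7 -62.6]
77 [-61.6 -61.4 -61.3 -61.2 -61.2 -61.2]
79 [-61.7 -61.3 -60.9 -60.9 -60.9 -60.9]
81 [-61.5 -61.3 -61.2 -61.1 -60.9 -60.8]
83 [-61.4 -61.3 -61.2 -61.  -61.  -60.9]
```

View pics/w7c.png

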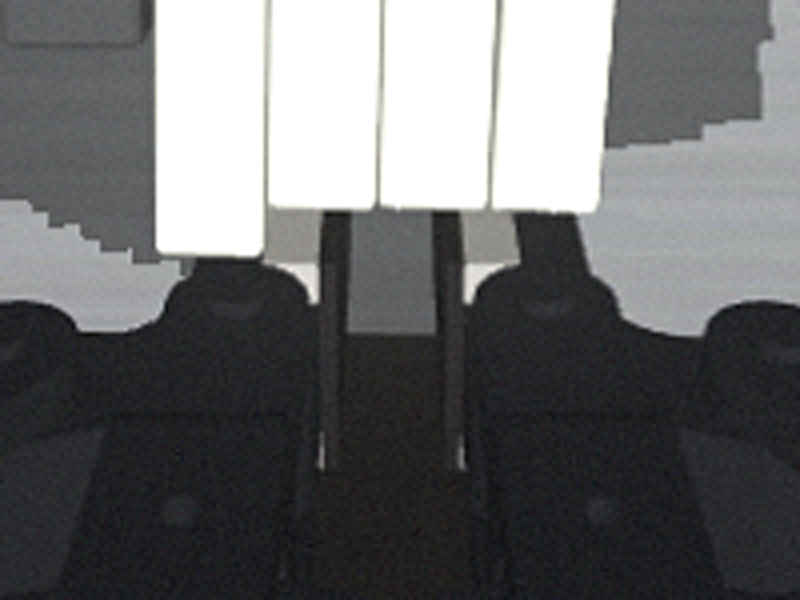

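View pics/c7.png

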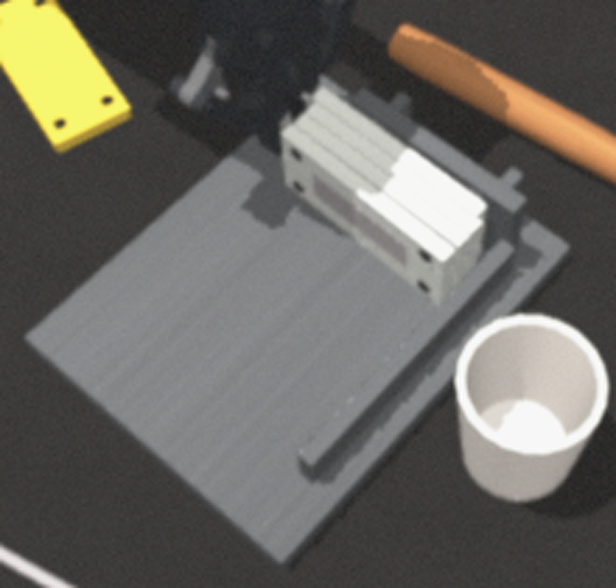

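Plates 2–4 have about 7 mm left to the rail. Plate1 lags by 4 mm because it bears on the recessed finger back, and plate4 has yawed about 2°. I continue to the rail and fix those two afterwards.

```bash
python3 -m inch '[[[0,-2.5,0.6],[0,0,0],0.77],[[0,-2,0.5],[0,0,0],0.77],[[0,-1,0.2],[0,0,0],0.77]]'
python3 go.py -61 65 25 -90
python3 -m inch '[[[0,-1,0.2],[0,0,0],0.77]]'
python3 go.py -61 65 25 -90
python3 -m inch '[[[0,-1,0.2],[0,0,0],0.77]]'
python3 go.py -61 65 25 -90
```

```text
clock: 10.87
eef_pos: [0.5304, 0.0171, 0.0272]
tcp_rot: [-0.66, 0.749, -0.045, 0.04]
force: [-8.1, -1.1, 5.9]
finger_gap: 0.0096
t 10.87 rackpos [-62.6  65.1  27.2] gap 9.6 F(rack) [-7.9 -2.1  5.9]
turn [-6.9  -0.01  0.31] shift now [ 0.1 -1.3  2.4] shift after turn [ 0.1 -1.6  2.2] q [-0.03  0.15  1.72 -0.01  1.15  1.67]
clock: 10.95
eef_pos: [0.5311, 0.017, 0.0271]
tcp_rot: [-0.66, 0.749, -0.045, 0.039]
force: [-12.0, -0.2, 8.6]
finger_gap: 0.01
t 10.95 rackpos [-61.8  65.1  27.1] gap 10.0 F(rack) [-11.8  -1.8   8.6]
turn [-6.86 -0.01  0.31] shift now [ 0.1 -0.5  2.2] shift after turn [ 0.1 -0.8  2.1] q [-0.03  0.16  1.72 -0.01  1.15  1.67]
clock: 11.03
eef_pos: [0.5312, 0.017, 0.0268]
tcp_rot: [-0.66, 0.749, -0.044, 0.039]
force: [-18.0, -0.3, 11.9]
finger_gap: 0.0099
t 11.03 rackpos [-61.7  65.1  26.8] gap 9.9 F(rack) [-17.8  -2.7  11.9]
turn [-6.71 -0.02  0.31] shift now [ 0.1 -0.5  1.9] shift after turn [ 0.1 -0.7  1.8] q [-0.03  0.16  1.71 -0.01  1.15  1.67]
```

```bash
python3 -m inch '[[[0,1.5,-1],[0,0,0],0.77]]'
python3 go.py -61 65 25 -90
python3 - <<'E'
from h import *
snap('wrist','w8'); snap('scene','c8',(255,190,405,310),5)
from prof import *
X,u,v=cloud('w8')
for y in (44,48,52,58,61,68,72,77,79,81,83):
    w=X[(abs(X[:,1]-y)<1)&(abs(X[:,2]-64.7)<1.5)&(X[:,0]<0)]; print(y,np.sort(w[:,0])[:6].round(1))
E
```

```text
clock: 11.12
eef_pos: [0.5307, 0.017, 0.0274]
tcp_rot: [-0.66, 0.749, -0.045, 0.04]
force: [1.2, -0.9, -0.7]
finger_gap: 0.0099
t 11.12 rackpos [-62.2  65.1  27.4] gap 9.9 F(rack) [ 1.3 -0.8 -0.7]
turn [-6.89 -0.01  0.31] shift now [ 0.1 -0.9  2.6] shift after turn [ 0.1 -1.2  2.4] q [-0.03  0.16  1.72 -0.01  1.15  1.67]
44 [-47.1 -46.9 -46.  -44.5 -43.8 -43. ]
48 [-50.5 -50.4 -50.3 -50.2 -50.1 -50.1]
52 [-55.3 -55.1 -55.  -54.8 -54.7 -54.6]
58 [-76.7 -76.3 -76.2 -76.2 -76.1 -76. ]
61 [-50.7 -50.4 -50.4 -50.3 -50.2 -49.9]
68 [-76.3 -76.2 -76.  -75.5 -75.5 -75.1]
72 [-59.4 -57.3 -56.9 -56.9 -56.3 -56.2]
77 [-54.8 -54.7 -54.7 -54.5 -54.4 -54.3]
79 [-55.1 -55.  -54.8 -54.6 -54.6 -54.6]
81 [-54.8 -54.8 -54.7 -54.5 -54.4 -54.4]
83 [-55.  -54.8 -54.7 -54.7 -54.6 -54.4]
```

View pics/w8.png

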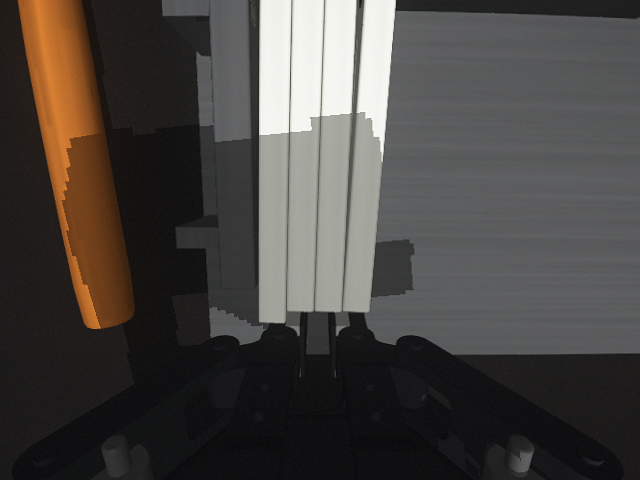

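View pics/c8.png

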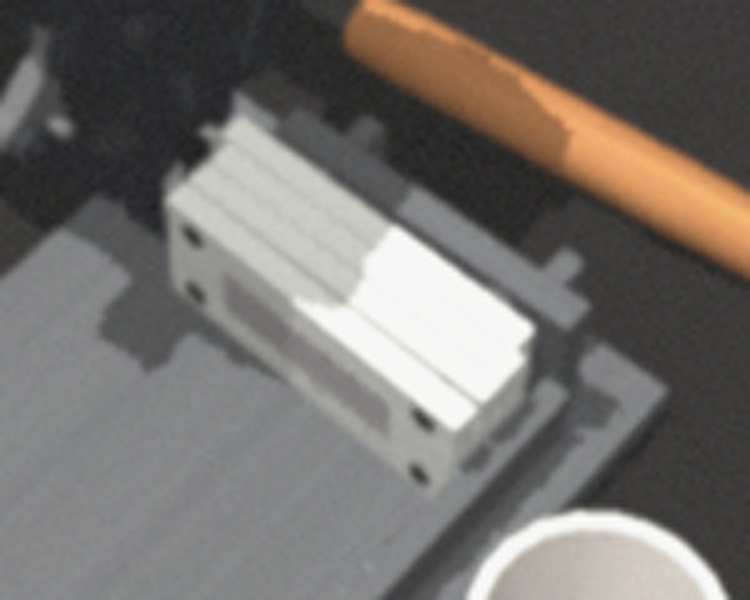

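Plates 2–4 are at the rail: their ends read -50.4, with home at -50. Plate1 reads -54.8. I back off, shift 7 mm toward the stop so that the pad bears on plate1, and push again.

```bash
python3 -m inch '[[[0,8,-1],[0,0,0],0.77],[[-7,0,0],[0,0,-0.3],0.77],[[0,-3.5,0.4],[0,0,0],0.77],[[0,-1.5,0.2],[0,0,0],0.77],[[0,-1.5,0.2],[0,0,0],0.77]]'
python3 go.py -61 72 25 -90
python3 -m inch '[[[0,-1.5,0.2],[0,0,0],0.77],[[0,-1,0.1],[0,0,0],0.77]]'
python3 go.py -61 72 25 -90
python3 -m inch '[[[0,-0.8,0.1],[0,0,0],0.77]]'
python3 go.py -61 72 25 -90
```

```text
clock: 11.63
eef_pos: [0.531, 0.0247, 0.028]
tcp_rot: [-0.662, 0.747, -0.046, 0.04]
force: [-1.8, 1.7, 1.1]
finger_gap: 0.0097
t 11.63 rackpos [-62.9  72.7  28. ] gap 9.7 F(rack) [-2.   1.4  1.1]
turn [-7.01  0.02  0.64] shift now [ 0.8 -1.5  3.2] shift after turn [ 0.7 -1.9  3. ] q [-0.02  0.15  1.72 -0.01  1.15  1.68]
clock: 11.8
eef_pos: [0.5322, 0.0243, 0.0276]
tcp_rot: [-0.662, 0.747, -0.044, 0.039]
force: [-12.4, 1.5, 7.1]
finger_gap: 0.0102
t 11.8 rackpos [-61.7  72.5  27.6] gap 10.2 F(rack) [-12.5  -0.1   7.1]
turn [-6.79  0.01  0.61] shift now [ 0.5 -0.4  2.6] shift after turn [ 0.5 -0.7  2.6] q [-0.02  0.16  1.71 -0.01  1.15  1.68]
clock: 11.88
eef_pos: [0.5322, 0.0243, 0.0274]
tcp_rot: [-0.662, 0.747, -0.044, 0.038]
force: [-15.2, 1.8, 9.2]
finger_gap: 0.01
t 11.88 rackpos [-61.7  72.5  27.4] gap 10.0 F(rack) [-15.3  -0.2   9.2]
turn [-6.68 -0.    0.61] shift now [ 0.5 -0.4  2.4] shift after turn [ 0.5 -0.7  2.4] q [-0.02  0.16  1.71 -0.01  1.15  1.68]
```

```bash
python3 -m inch '[[[0,1.5,-1],[0,0,0],0.77]]'
cat > ends.py <<'E'
import sys
from prof import *
n=sys.argv[1]; z=snap('wrist',n); 
X,u,v=cloud(n)
for y in (44,47,50,53,57,60,63,67,70,73,77,79,81,83):
    w=X[(abs(X[:,1]-y)<1)&(abs(X[:,2]-64.7)<1.5)]; 
    if len(w)>5: s=np.sort(w[:,0]); print(y,s[:4].round(1),s[-3:].round(1))
save(cv2.convertScaleAbs(np.load(f'pics/{n}.npz')['p'],alpha=1.8),n+'c',(220,230,420,380),4)
E
python3 ends.py w9
```

```text
clock: 11.97
eef_pos: [0.5317, 0.0242, 0.0281]
tcp_rot: [-0.662, 0.747, -0.045, 0.039]
force: [-0.4, 0.3, -0.7]
finger_gap: 0.0101
44 [-48.1 -47.9 -47.4 -47. ] [51.3 51.5 51.5]
47 [-50.9 -50.6 -50.5 -50.5] [51.2 51.2 51.5]
50 [-50.7 -50.6 -50.6 -50.5] [51.  51.3 51.7]
53 [-50.4 -50.2 -50.  -50. ] [51.2 51.3 51.3]
57 [-50.9 -50.6 -50.4 -50.4] [51.  51.1 51.5]
60 [-55.3 -55.  -54.9 -54.9] [50.8 50.8 51. ]
63 [-59.5 -58.8 -57.5 -55.9] [50.8 50.8 50.9]
67 [-50.4 -50.4 -50.3 -50.2] [51.  51.1 51.4]
70 [-50.4 -50.4 -50.3 -50.3] [50.7 50.8 50.9]
73 [-50.6 -50.4 -50.4 -50.4] [50.9 50.9 51.1]
77 [-76.7 -76.4 -76.3 -76.3] [50.7 50.7 50.8]
79 [-59.  -58.  -57.6 -56.6] [50.7 51.  51. ]
81 [-55.4 -55.4 -55.3 -55.2] [50.8 51.  51.1]
83 [-55.  -54.8 -54.6 -54.5] [50.3 50.6 50.9]
```

View pics/w9c.png

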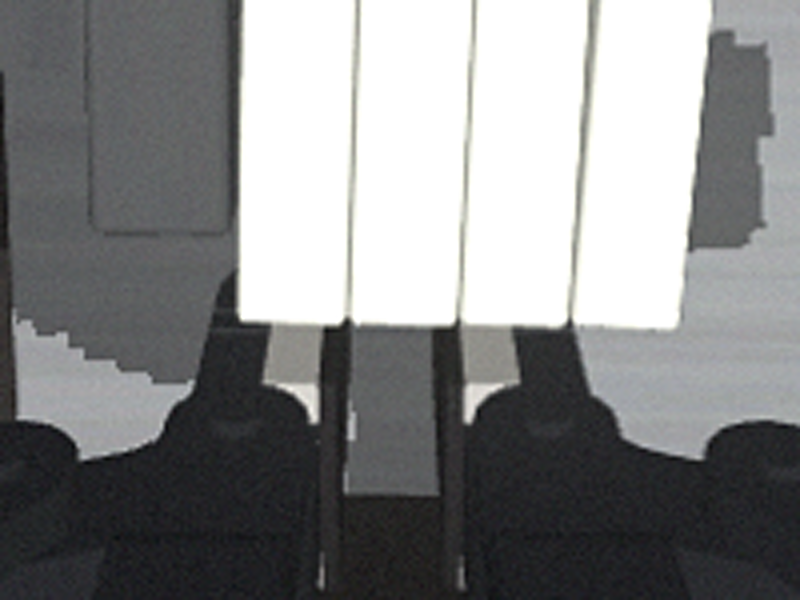

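The -x ends are now flush, at about row 320 in the crop. Plate4 is still slightly yawed and there is about 1 mm of slack at the stop. I go back round to plate4's face to tighten it.

```bash
python3 -m inch '[[[0,12,-1],[0,0,0],0.77],[[0,25,-1],[0,0,0],0.77],[[0,0,-35],[-7,0,0],0.77],[[0,0,-35],[0,0,-7.1],0.7],[[0,0,-30],[0,0,-7.1],0.4],[[0,0,0],[0,0,-7.1],0],[[0,0,0],[0,0,-7.1],-0.5],[[0,0,0],[0,0,-7.1],-0.5]]'
python3 -m inch '[[[0,0,0],[0,0,-7.1],-0.5],[[0,0,0],[0,0,-7.1],-0.5],[[0,0,0],[0,0,-7.1],-0.5],[[0,0,0],[0,0,-7.1],-0.5],[[0,0,0],[0,0,-7.1],-0.5],[[0,0,0],[0,0,-7.1],-0.5],[[0,0,0],[0,0,-7.1],-0.5],[[0,0,0],[0,0,-4],-0.5]]'
python3 go.py 6 15 110
```

```text
clock: 12.68
eef_pos: [0.4922, 0.0288, 0.123]
tcp_rot: [0.861, -0.508, 0.008, -0.003]
force: [-0.5, 0.6, 0.3]
finger_gap: 0.0607
clock: 13.35
eef_pos: [0.4918, 0.0288, 0.1222]
tcp_rot: [0.998, -0.064, 0.007, 0.001]
force: [-0.1, -0.0, 0.4]
finger_gap: 0.0639
t 13.35 rackpos [-102.3   71.7  122.2] gap 63.9 F(rack) [-0.1 -0.   0.4]
turn [ 0.05 -0.83  0.14] shift now [108.   57.   13.8] shift after turn [108.3  56.7  12.2] q [-0.01  0.01  1.66 -0.    1.45  0.11]
```

```bash
python3 -m inch '[[[36,19,0],[0,-0.8,0.2],-0.5],[[36,19,0],[0,0,0],-0.5],[[36,19,0],[0,0,0],-0.5],[[0,0,35],[0,0,0],-0.5],[[0,0,35],[0,0,0],-0.5],[[0,0,28],[0,0,0],-0.5],[[0,0,6],[7,0,0],-0.5],[[0,0,0],[0,0,0],-0.5]]'
python3 go.py 6 36 17
python3 - <<'E'
from h import *
snap('wrist','w10')
E
python3 lean.py w10; python3 prof.py w10 0 | tail -13
```

```text
clock: 14.02
eef_pos: [0.5887, -0.0436, 0.0148]
tcp_rot: [0.996, -0.07, 0.001, -0.063]
force: [0.3, -1.1, -0.1]
finger_gap: 0.064
t 14.02 rackpos [ 3.2 12.5 14.8] gap 64.0 F(rack) [ 0.4 -1.1 -0.1]
turn [-7.19  0.3  -0.57] shift now [  2.6 -23.6   0.8] shift after turn [  2.8 -23.5  -2.2] q [-0.2   0.41  1.44  0.13  1.31 -0.09]
plate 1 slope deg x,y [ 0.1  -0.51] 4714
plate 2 slope deg x,y [ 0.01 -0.66] 4577
plate 3 slope deg x,y [-0.06 -0.7 ] 4447
plate 4 slope deg x,y [-0.   -1.79] 3981
stop top [ 0.07 -0.19] 7961
deck [ 0.09 -0.82] 2302
x 0.0 [(42, np.float64(63.8)), (44, np.float64(64.5)), (46, np.float64(64.6)), (48, np.float64(64.6)), (50, np.float64(64.7)), (52, np.float64(63.9)), (54, np.float64(64.5)), (56, np.float64(64.6)), (58, np.float64(64.7)), (60, np.float64(64.6)), (62, np.float64(64.6)), (64, np.float64(64.4)), (66, np.float64(64.7)), (68, np.float64(64.6)), (70, np.float64(64.6)), (72, np.float64(64.6)), (74, np.float64(64.5)), (76, np.float64(64.7)), (78, np.float64(64.6)), (80, np.float64(64.5)), (82, np.float64(64.6)), (84, np.float64(64.4)), (86, np.float64(69.6)), (88, np.float64(69.5)), (90, np.float64(69.6)), (92, np.float64(69.6)), (94, np.float64(69.5)), (96, np.float64(69.5))]
y 50 x ends [-50.   67.6] z 64.6
y 60 x ends [-50.  68.] z 64.7
y 70 x ends [-49.7  68.1] z 64.7
y 80 x ends [-49.8  68.2] z 64.6
x -55 outer edge y 45.2
x -40 outer edge y 14.0
x -25 outer edge y 6.0
x -10 outer edge y 43.4
x 5 outer edge y 42.7
x 20 outer edge y 42.0
x 35 outer edge y 4.9
```

View pics/w10.png

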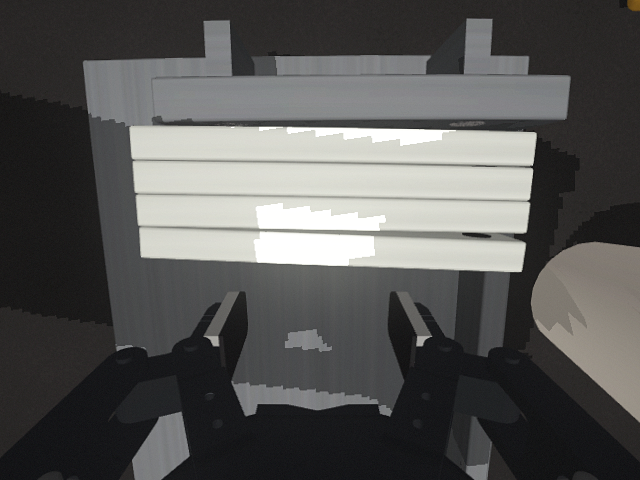

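```bash
python3 -m inch '[[[1,-6,0.7],[0,0,-0.5],-0.5],[[1,-6,0.7],[0,0,0],-0.5],[[0,-3,0],[0,0,0],-0.5],[[0,-2,0],[0,0,0],-0.5]]'
python3 go.py 6 36.5 17
python3 -m inch '[[[0,-2,0],[0,0,0],-0.5],[[0,-1.5,0],[0,0,0],-0.5],[[0,-1,0],[0,0,0],-0.5]]'
python3 go.py 6 36.5 17
python3 -m inch '[[[0,-1,0],[0,0,0],-0.5],[[0,0,0],[0,0,0],-0.5]]'
python3 go.py 6 36.5 17
```

```text
clock: 14.4
eef_pos: [0.5954, -0.0243, 0.0203]
tcp_rot: [0.996, -0.063, 0.005, -0.06]
force: [0.1, -0.4, -0.4]
finger_gap: 0.0641
t 14.4 rackpos [ 7.3 32.6 20.3] gap 64.1 F(rack) [ 0.2 -0.4 -0.4]
turn [-6.9  -0.13  0.2 ] shift now [-1.3 -3.5  3.8] shift after turn [-1.3 -3.9  3.3] q [-0.16  0.41  1.42  0.12  1.31 -0.06]
clock: 14.65
eef_pos: [0.5955, -0.0213, 0.0201]
tcp_rot: [0.996, -0.064, 0.005, -0.06]
force: [1.1, -3.7, 0.5]
finger_gap: 0.0639
t 14.65 rackpos [ 7.  35.6 20.1] gap 63.9 F(rack) [ 1.6 -3.5  0.5]
turn [-6.9  -0.07  0.09] shift now [-1.  -0.5  3.2] shift after turn [-1.  -0.9  3.1] q [-0.15  0.41  1.42  0.12  1.31 -0.06]
clock: 14.82
eef_pos: [0.5956, -0.0205, 0.0201]
tcp_rot: [0.996, -0.065, 0.004, -0.06]
force: [1.0, -3.8, 2.2]
finger_gap: 0.064
t 14.82 rackpos [ 7.  36.3 20.1] gap 64.0 F(rack) [ 1.5 -3.7  2.2]
turn [-6.92 -0.06  0.07] shift now [-1.   0.2  3.1] shift after turn [-1.  -0.2  3.1] q [-0.15  0.41  1.42  0.13  1.31 -0.06]
```

```bash
python3 -m inch '[[[0,-0.6,0],[0,0,0],-0.5],[[0,0,0],[0,0,0],-0.5]]'
python3 go.py 6 36.5 17
python3 -m inch '[[[0,-0.6,0],[0,0,0],-0.5],[[0,0,0],[0,0,0],-0.5]]'
python3 go.py 6 36.5 17
python3 - <<'E'
from h import *
snap('wrist','w11')
E
python3 lean.py w11; python3 prof.py w11 | tail -13
```

```text
clock: 14.98
eef_pos: [0.5956, -0.0203, 0.0201]
tcp_rot: [0.996, -0.065, 0.004, -0.06]
force: [0.3, -5.2, 2.1]
finger_gap: 0.0643
t 14.98 rackpos [ 6.9 36.5 20.1] gap 64.3 F(rack) [ 1.  -5.2  2.1]
turn [-6.89 -0.05  0.05] shift now [-1.   0.4  3.1] shift after turn [-0.9 -0.   3.1] q [-0.15  0.41  1.42  0.12  1.31 -0.06]
clock: 15.15
eef_pos: [0.5956, -0.0203, 0.0201]
tcp_rot: [0.996, -0.065, 0.004, -0.06]
force: [-0.1, -6.9, 2.3]
finger_gap: 0.0638
t 15.15 rackpos [ 7.  36.6 20.1] gap 63.8 F(rack) [ 0.8 -6.9  2.3]
turn [-6.85 -0.05  0.04] shift now [-1.   0.4  3.1] shift after turn [-1.   0.1  3.1] q [-0.15  0.41  1.42  0.12  1.31 -0.05]
plate 1 slope deg x,y [ 0.01 -0.96] 3894
plate 2 slope deg x,y [0.06 0.3 ] 3791
plate 3 slope deg x,y [0.08 0.21] 3669
plate 4 slope deg x,y [ 0.05 -0.45] 3517
stop top [0.03 0.51] 6686
deck [ 0.07 -0.24] 6428
y 50 x ends [-50.4  67.6] z 64.7
y 60 x ends [-50.2  67.9] z 64.7
y 70 x ends [-50.3  67.7] z 64.7
y 80 x ends [-50.2  67.9] z 64.7
x -55 outer edge y 45.7
x -40 outer edge y 44.8
x -25 outer edge y 23.9
x -10 outer edge y 45.3
x 5 outer edge y 45.3
x 20 outer edge y 44.9
x 35 outer edge y 44.8
```

View pics/w11.png

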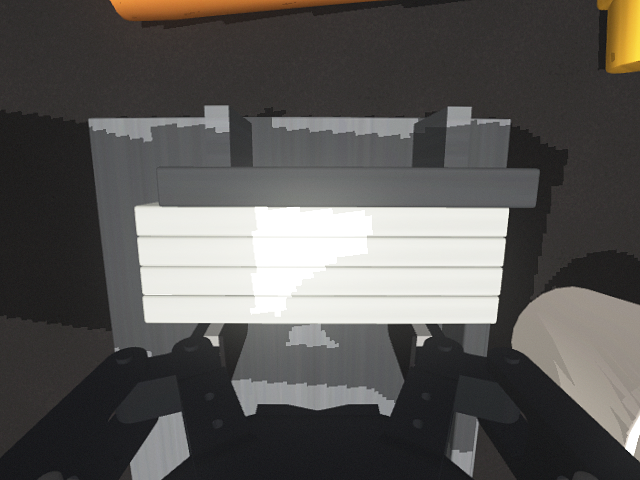

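```bash
python3 -m inch '[[[0,-0.8,0],[0,0,0],-0.5],[[0,0,0],[0,0,0],-0.5]]'
python3 go.py 6 36.5 17
python3 -m inch '[[[0,3,0],[0,0,0],-0.5],[[0,12,0],[0,0,0],-0.5],[[0,25,0],[0,0,0],-0.5],[[0,0,-35],[-7,0,0],-0.5],[[0,0,-40],[0,0,0],-0.5],[[25,-25,-15],[0,0,0],-0.5],[[25,-25,0],[0,0,0],-0.5],[[0,0,0],[0,0,0],-0.5]]'
python3 - <<'E'
from h import *
snap('wrist','w12'); snap('scene','c12',(255,190,405,310),5)
z=np.load('pics/w12.npz'); save(z['p'],'w12c',(180,60,480,260),2.6)
E
python3 go.py 70 65 150; python3 lean.py w12; python3 prof.py w12 | tail -13
```

```text
clock: 15.37
eef_pos: [0.5956, -0.0202, 0.0201]
tcp_rot: [0.996, -0.065, 0.004, -0.059]
force: [0.1, -10.4, 1.8]
finger_gap: 0.064
t 15.37 rackpos [ 7.  36.6 20.1] gap 64.0 F(rack) [  1.4 -10.3   1.8]
turn [-6.78 -0.05  0.02] shift now [-1.   0.5  3.1] shift after turn [-1.   0.1  3.1] q [-0.15  0.41  1.42  0.12  1.31 -0.05]
clock: 16.03
eef_pos: [0.6488, -0.0152, 0.1051]
tcp_rot: [0.998, -0.063, 0.001, -0.001]
force: [-0.5, -0.4, -1.1]
finger_gap: 0.0639
t 16.13 rackpos [ 56.3  45.5 103.4] gap 63.7 F(rack) [-0.1 -0.1  0.1]
turn [0.02 0.14 0.19] shift now [ 13.7 -19.5 -46.6] shift after turn [ 13.7 -19.5 -46.6] q [-0.08  0.46  1.17 -0.    1.51  0.04]
plate 1 slope deg x,y [-0.06  0.05] 1272
plate 2 slope deg x,y [0.05 0.41] 1200
plate 3 slope deg x,y [ 0.17 -0.76] 1125
plate 4 slope deg x,y [ 0.1  -0.34] 1122
stop top [-0.07 -1.24] 1932
deck [ 0.13 -0.43] 2740
y 50 x ends [-49.9  67.9] z 64.6
y 60 x ends [-49.8  68.3] z 64.6
y 70 x ends [-49.8  68.2] z 64.6
y 80 x ends [-49.8  68.5] z 64.6
x -55 outer edge y 48.5
x -40 outer edge y 45.6
x -25 outer edge y 45.1
x -10 outer edge y 45.0
x 5 outer edge y 45.3
x 20 outer edge y 45.3
x 35 outer edge y 45.4
```

View pics/w12.png

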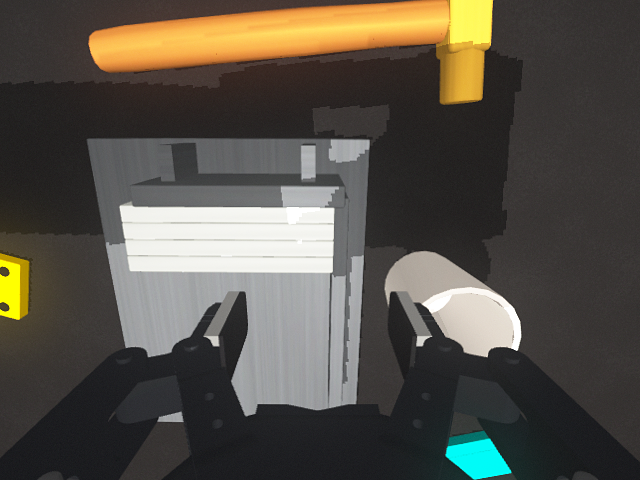

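View pics/c12.png

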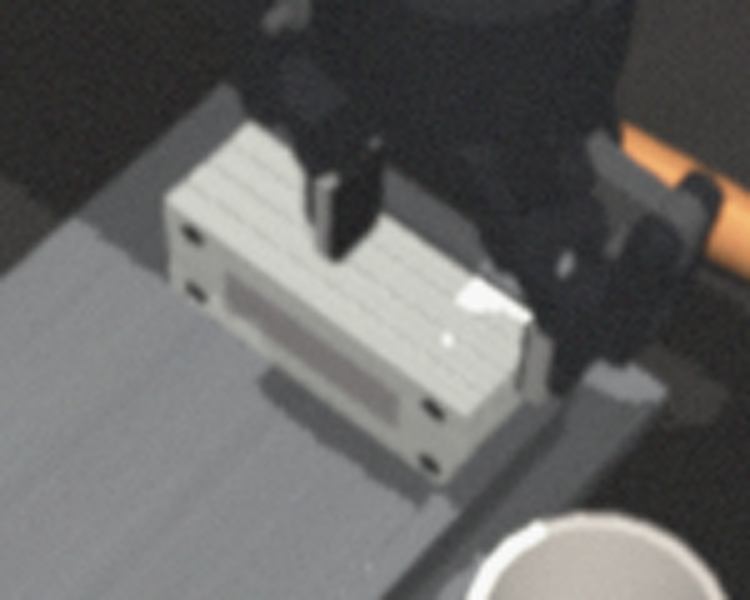

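```bash
python3 - <<'E'
from prof import *
for n in('w12','w10','w11'):
    X,u,v=cloud(n)
    for y in range(-10,44,9):
        w=X[(abs(X[:,1]-y)<3)&(abs(X[:,2]-39.5)<1.5)&(X[:,0]>50)&(X[:,0]<95)]
        if len(w)>20: print(n,y,'rail top x',np.percentile(w[:,0],[1,99]).round(1),np.median(w[:,2]).round(1))
z=np.load('pics/w12.npz'); save(cv2.convertScaleAbs(z['p'],alpha=1.3),'w12d',(280,170,400,290),5)
E
```

```text
w12 -10 rail top x [69.2 79.2] 39.5
w12 -1 rail top x [69.7 78.9] 39.8
w12 8 rail top x [69.6 79.2] 39.7
w12 17 rail top x [69.4 79.1] 39.6
w12 26 rail top x [69.3 78.8] 39.6
w12 35 rail top x [69.8 79.2] 39.6
w10 -1 rail top x [68.6 78.5] 39.5
w10 8 rail top x [68.5 78.7] 39.5
w10 17 rail top x [68.7 78.9] 39.5
w10 26 rail top x [68.9 78.7] 39.5
w10 35 rail top x [69.  77.7] 39.7
w11 -10 rail top x [68.6 77.8] 39.6
w11 17 rail top x [71.3 78.8] 39.5
w11 26 rail top x [69.  78.6] 39.6
w11 35 rail top x [68.8 78.3] 39.8
```

View pics/w12d.png

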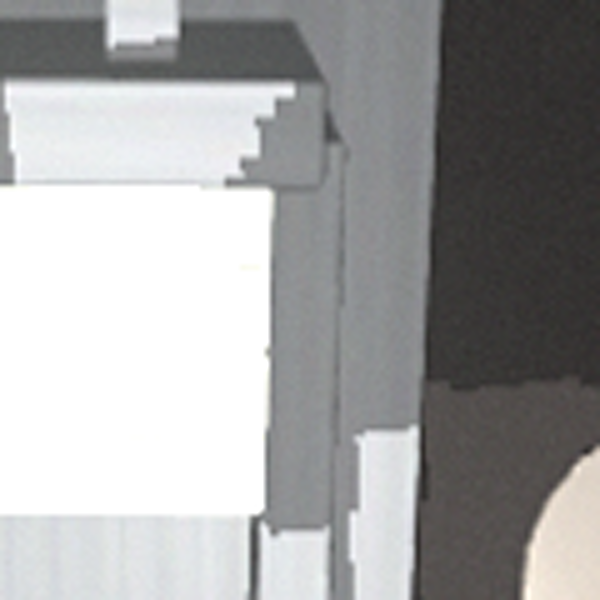

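```bash
python3 - <<'E'
from prof import *
for n in('w12','w11'):
    X,u,v=cloud(n)
    for y in (47,50,53,57,60,63,67,70,73,77,80,83):
        w=X[(abs(X[:,1]-y)<1.2)&(abs(X[:,2]-64.6)<1)]
        # by image row max
        s=np.sort(w[:,0]); print(n,y,s[:3].mean().round(1),s[-3:].mean().round(1),end=' | ')
    print()
p=np.load('rack.npy')
# rack motion: side/scene corner crops before/after
snap('side','s12'); a=np.load('pics/s12.npz')['p']; b=cv2.imread('pics/side0.png')[:,:,::-1]
out=np.hstack([x[290:340,265:415] for x in (b,a)]); save(out,'cmp',None,2.6)
sh=cv2.phaseCorrelate(cv2.cvtColor(np.ascontiguousarray(b[300:345,275:400]),7).astype(np.float32),cv2.cvtColor(np.ascontiguousarray(a[300:345,275:400]),7).astype(np.float32)); print(sh)
E
```

```text
w12 47 -50.4 68.1 | w12 50 -50.1 68.4 | w12 53 -50.7 68.4 | w12 57 -50.4 68.5 | w12 60 -50.2 68.9 | w12 63 -50.3 68.6 | w12 67 -50.1 68.7 | w12 70 -50.0 68.6 | w12 73 -50.2 68.6 | w12 77 -50.3 68.5 | w12 80 -50.4 69.0 | w12 83 -50.4 68.6 | 
w11 47 -51.1 68.3 | w11 50 -51.2 68.4 | w11 53 -51.1 68.4 | w11 57 -50.8 68.6 | w11 60 -50.8 68.5 | w11 63 -50.9 68.5 | w11 67 -50.9 68.4 | w11 70 -50.8 68.5 | w11 73 -50.8 68.7 | w11 77 -50.9 68.5 | w11 80 -50.8 68.5 | w11 83 -51.1 68.5 | 
((0.5287852852395716, 0.5339932003906185), 0.9587952117919922)
```

View pics/cmp.png

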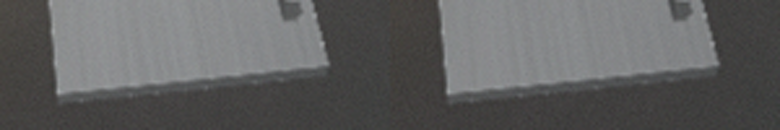

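```bash
python3 - <<'E'
from h import *
g=lambda x:cv2.cvtColor(np.ascontiguousarray(x),cv2.COLOR_RGB2GRAY).astype(np.float32)
pairs={'side':('side0','s12',dict(rack=(278,300,398,340),screwdriver=(262,345,392,401),turq=(420,312,498,360))),
'scene':('scene0','c12',dict(rack=(190,300,290,384),screwdriver=(106,326,246,412),cup=(346,292,404,358),tee=(455,75,605,140)))}
for n,(b,a,rs) in pairs.items():
    B=g(cv2.imread(f'pics/{b}.png')[:,:,::-1]);A=g(np.load(f'pics/{a}.npz')['p'])
    for k,(x0,y0,x1,y1) in rs.items():
        w=cv2.createHanningWindow((x1-x0,y1-y0),cv2.CV_32F)
        print(n,k,np.round(cv2.phaseCorrelate(B[y0:y1,x0:x1],A[y0:y1,x0:x1],w)[0],2))
E
```

```text
side rack [-0.14  0.06]
side screwdriver [ 0.45 -0.02]
side turq [-0.07  0.03]
scene rack [0.21 0.05]
scene screwdriver [-0.04  0.12]
scene cup [-0.08 -0.  ]
scene tee [-0.06  0.02]
```

```bash
python3 -m inch '[[[0,0,-25],[0,0,0],-0.5],[[0,0,-25],[0,0,0],-0.5],[[0,0,0],[0,0,0],-0.5]]'
python3 - <<'E'
from h import *
snap('wrist','w13')
E
python3 lean.py w13; python3 prof.py w13 | tail -13
python3 -c "
from workcell import robot
print(robot.finish_job())"
```

```text
clock: 16.43
eef_pos: [0.6471, -0.0196, 0.1607]
tcp_rot: [0.998, -0.065, 0.004, 0.0]
force: [0.7, -0.9, 2.4]
finger_gap: 0.0639
plate 1 slope deg x,y [0.17 1.51] 755
plate 2 slope deg x,y [-0.17  0.99] 759
plate 3 slope deg x,y [-0.01 -0.26] 676
plate 4 slope deg x,y [ 0.22 -0.25] 727
stop top [-0.05  0.82] 1197
deck [ 0.17 -0.09] 1841
y 50 x ends [-50.   68.8] z 64.6
y 60 x ends [-49.9  68.2] z 64.7
y 70 x ends [-49.9  68.5] z 64.7
y 80 x ends [-50.   68.4] z 64.7
x -40 outer edge y 45.2
x -25 outer edge y 45.1
x -10 outer edge y 45.0
x 5 outer edge y 45.2
x 20 outer edge y 45.0
x 35 outer edge y 45.0
the job is handed in; nothing more can be done
None
```

The four plates are upright, tight against the stop and butted against the side rail, and I've handed the job in at about 16.5 s of the 72 s allowed.

- **What I did:** I pushed the row upright with the fingertips low on plate4's foot, then slid all the plates along to the rail from their open ends. That slide yawed plate4 by about 2°, so I pressed the row against the stop once more. The push force stayed under about 18 N throughout.
- **One mishap, mended:** On the first push the finger knuckles touched the plate tops and held the row about 3.5° short of upright. I tilted the tool 7° so only the tips pushed, and the row then went home.
- **Last checks:**
  - The outer face is at 45.0–45.2 mm along its length, against 45 mm for home.
  - The plate ends are flush with each other to about 0.5 mm.
  - The ends sit within about 0.5 mm of the rail, which is the limit of the measurement. I did not tap them against the rail again after the final squaring push.
  - The rack moved less than about 0.4 mm. In the pictures the cup stayed put. The scene view shows no movement of the screwdriver; the side view read a 0.45-pixel shift, which I took as noise. The mallet was never touched, but I did not measure its position.
- **A disagreement:** The closer pictures taken during and just after the last push showed every plate within 1° of upright. The final, more distant one read up to 1.5° on plate1, but in that picture the fixed stop itself read 0.8°, so I take it as noise.

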